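# Pack the laptop's parts tray and leave the scrap

## Task

Pack the parts tray for rebuilding this laptop: lay the green-stickered fan, face up, on the middle of the round white pad, the green-stickered drive, sticker up, on the middle of the long orange pad and lengthwise along it, and stand the blue screw cup on the middle of the square blue pad with the yellow screw cup stacked on top of it, fully home, its lugs in the blue cup's notches. Leave the red-marked scrap (fan, drive and cup) lying where it is.

Things in the scene. Friction and masses are not known exactly. Their poses are not given: they have to be found in the camera images.
- good_fan: The good fan: black laptop blower fan lying face up, 64 x 54 mm (x, y), 14 mm tall: round at its -x end, square outlet with parallel sides at its +x end, steel blades and a round green sticker (25 mm) on top, 5 mm from centre towards -x. Origin: centre of its underside; z up. Grip across y (54 mm) at the origin.
- scrap_fan: The scrap fan, same make: black laptop blower fan lying face up, 64 x 54 mm (x, y), 14 mm tall: round at its -x end, square outlet with parallel sides at its +x end, steel blades and a round red sticker (25 mm) on top, 5 mm from centre towards -x. Origin: centre of its underside; z up. Grip across y (54 mm) at the origin.
- good_drive: The good drive: laptop solid-state drive, a bar 80 x 24 mm (x, y), 12 mm tall, dark blue with aluminium ribs along x, brass contacts at the +x end and an oblong green sticker (26 x 20 mm) on top, 10 mm from centre towards -x. Origin: centre of its underside; x along its length, z up. Grip across y.
- scrap_drive: The scrap drive, same make: laptop solid-state drive, a bar 80 x 24 mm (x, y), 12 mm tall, dark blue with aluminium ribs along x, brass contacts at the +x end and an oblong red sticker (26 x 20 mm) on top, 10 mm from centre towards -x. Origin: centre of its underside; x along its length, z up. Grip across y.
- blue_cup: Blue open square screw cup, 48 x 48 mm, 33 mm tall, walls 4.5 mm, a few screws held fast inside. The rims of its +x and -x walls have notches in the middle, 16 mm wide, 6 mm deep; its +y and -y walls are plain (grip there, 48 mm; they span 5 to 33 mm above the origin). Origin: centre of its foot's underside; z up. All three cups are alike but for colour.
- yellow_cup: Yellow screw cup, made like the blue one. Each cup's foot is a 33 mm square, 5 mm deep, with two 10 mm wide lugs reaching out along +x and -x. On another cup with x axes parallel (either way round) foot and lugs drop 5 mm into its mouth and notches, with 3 mm play each side; the origin is then 28 mm above the lower cup's. Origin: centre of its foot's underside; z up.
- scrap_cup: Red screw cup with scrap screws, otherwise made like the blue one. Origin: centre of its foot's underside; z up.
- round_pad: Round white plastic pad, 72 mm across, 4 mm thick, in a cell of the fixed black parts tray. The tray has three cells in a row along x, 114 mm apart, 110 (x) by 120 (y) mm inside, walls 18 mm tall, floor 3 mm thick; a pad is fixed in the middle of each, in varying order, axes as the tray's. Origin: centre of its underside; z up.
- long_pad: Long orange plastic pad, 40 mm (x) by 90 mm (y), 4 mm thick, fixed in a cell of the tray; its length lies along its own y axis. Origin: centre of its underside; z up.
- square_pad: Square blue plastic pad, 62 x 62 mm, 4 mm thick, fixed in a cell of the tray. Origin: centre of its underside; z up.
Things that resemble listed ones, but are neither listed nor needed, are in the scene too. Several things have the shape of the yellow_cup; the one meant has the colours described above. What is shaped like the good_drive but turquoise is not meant.

How it is judged:
By the outcome, as a careful person would: the job done as asked, in the order asked, and still so for the second after the job is handed in, with the robot touching nothing.
It also fails if it takes over 115 s, if anything falls off the work surface, if the arm or the gripper's body presses on something with over 40 N, if the wrist force passes 120 N, or if a joint passes its speed limit or range.

## Robot

A 6-joint arm with a two-finger parallel gripper is mounted at the origin on the work surface. World frame = base frame: x ahead of the robot, y to its left, z up, the work surface at z = 0. Lengths are in m, angles in rad, forces in N, time in s.
With the tool pointing down it reaches from about 0.35 to 0.95 m from the base axis. Payload 17.4 kg.
Tool frame: the origin (TCP) lies at the very end of the fingers, on their centre line; the grasp point (between the pads) lies 19 mm behind it (bot.tcp_to_grasp is the z of the grasp point in the tool frame, in m); z points along the fingers, y is the line along which they close (so a half turn about z gives the same grasp; the last joint's range is limited). The gripper opens to 93 mm and grips with 3 to 60 N. Pads are 15 mm wide; open, the fingers measure 128 mm over their backs; the gripper's body (75 mm by 188 mm) begins 65 mm behind the grasp point.
Start: joints at [-1.281, 0.116, 1.442, -0, 1.584, -0.038], TCP at [0.217, -0.639, 0.219] pointing down, gripper open.
Joint ranges: [-2.83, 2.83], [-0.83, 2.19], [0.07, 2.5], [-1.14, 4.28], [0.01, 3], [-2.97, 2.97]. Speed limits (rad/s): [1.89, 1.89, 2.22, 3.14, 3.14, 3.14].

## Interface

Orientations are given as a rotation vector (axis times angle).
In Python, from station import bot gives the robot as it stands.
- The arm moves only by the tool jog_arm, never from a script. Its argument "deltas" is a list of rows, each a list of 3 entries, a list of its own where there are three numbers: the closure, from 0 (fully open) to 1 (shut), then the shift along the tool's x, y, z each as a share of 0.1 m, from -1 to 1, then the turn, a rotation vector about the tool's x, y, z each as a share of pi rad, from -1 to 1. A call has 1 to 5 rows; each row is the pose to reach, as a shift and turn from the pose commanded when the call began, along the tool's axes at that moment, turning the shorter way round; what a row does not reach only later rows make up. A row lasts 1/10 s, in which the tool goes at most 50 mm and 8.59 degrees, less where a joint would pass 70% of its speed; a pose out of reach is approached as far as the arm can. A call with a number of a shift or a turn outside -1 to 1 is refused whole. A call with a gripper value outside its range is refused whole. The fingers move at their own pace and stop on an object; "newtons" is the grip in N (left out, the last holds). Time passes only in rows, so rows that repeat a pose let the fingers close. It gives the time, the measured TCP pose, the force, the opening and the grip force at its end, in the units of the state.
- bot.observe(): the state, without advancing time (a new reading comes with each control period).
- bot.camera(name): name is "side" or "top" or "wrist"; returns a dict with "img" (400x640x3 uint8, blue, green, red), "K" (3x3 intrinsics, pixels), "T" (4x4, takes a point from camera to world coordinates). Camera axes: x right, y down, z forward; pixel columns grow to the right and rows downward; lengths in m; the calibration is good to about 2 mm. A picture is of the moment at which its call begins. There is no depth.
- bot.job_done(): hands the job in; it is judged then, once.
The state is a dict: "time_s": time; "joint_positions": joint angles; "joint_vel": joint speeds; "effort": joint torques, N m; "tcp_pos": TCP position; "tcp_rot": TCP orientation; "wrist_force": force on the tool from outside, world axes, zero at the start; "torque": the same for the moment, N m; "gripper_width": finger opening in m; "grasp_force": force on a finger pad.
Only numpy, scipy, OpenCV 4.12 (cv2) and the standard library are available. Lean on these libraries where they do the work, as an engineer would, in place of code of your own. Each camera call takes 0.05 s, during which the arm holds its last target. There are 200 camera calls.

## Working session

There is one attempt and no reset: what is moved stays moved. The work goes in short steps, Python scripts to look and compute and a tool call to move; the robot and the scene stay as the last step left them, time stands still between calls to the robot, and variables do not carry over. Pictures are saved under pics/ and viewed, at most 14 in all, crops included, and the job is handed in when it is done.

Besides the shell and the picture viewer there is one more tool, called by a JSON object that holds its "name" and its "arguments". jog_arm: Moves the arm, as the interface text tells. Shift numbers are shares of 0.1 m and turn numbers shares of pi rad, none past 1 either way. Its arguments: {"type":"object","properties":{"deltas":{"type":"array","items":{"type":"array"}},"newtons":{"type":"number"}},"required":["deltas"]}

```bash
mkdir -p pics; ls; python3 - <<'E'
from station import bot
import cv2
for n in("top","side"):
    c=bot.camera(n); cv2.imwrite(f"pics/{n}0.png",c["img"]); print(n,c["K"].tolist(),c["T"].round(4).tolist())
o=bot.observe(); print({k:o[k] for k in("time_s","tcp_pos","tcp_rot","gripper_width")},bot.tcp_to_grasp)
E
```

```text
pics
top [[517.6693006431241, 0.0, 322.9174832170055], [0.0, 517.6693006431241, 201.54723517663123], [0.0, 0.0, 1.0]] [[0.026, -0.9969, 0.0745, 0.4202], [-0.9997, -0.0256, 0.0057, 0.0197], [-0.0038, -0.0746, -0.9972, 1.307], [0.0, 0.0, 0.0, 1.0]]
side [[487.6211355077334, 0.0, 320.0361236712123], [0.0, 487.6211355077334, 199.64833484845929], [0.0, 0.0, 1.0]] [[0.8634, 0.2738, -0.4237, 1.0221], [0.5042, -0.4932, 0.7089, -0.8556], [-0.0149, -0.8257, -0.5639, 0.7371], [0.0, 0.0, 0.0, 1.0]]
{'time_s': 0.1, 'tcp_pos': array([ 0.21726589, -0.63890039,  0.21801596]), 'tcp_rot': array([-3.09855455e+00, -5.12466588e-01,  2.15454760e-04]), 'gripper_width': 0.0929479910959485} -0.0188
```

View pics/top0.png

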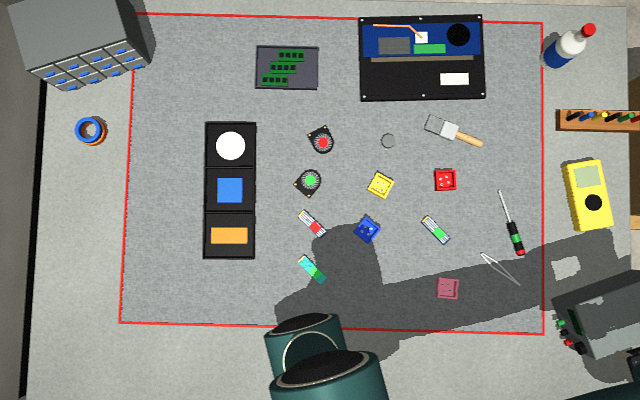

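View pics/side0.png

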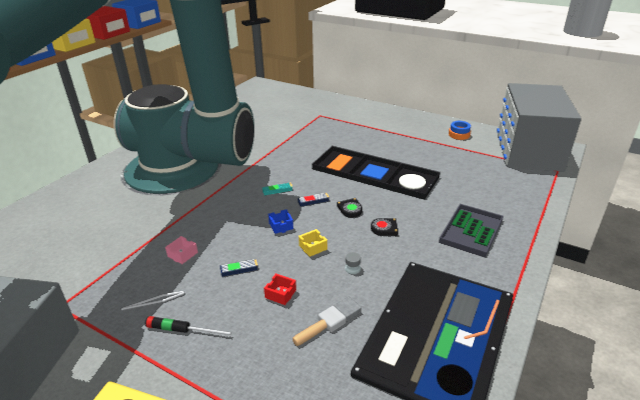

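The top view shows the tray at columns 205–255 (white 230,146; blue 228,190; orange 229,236). The good fan is near (310,180), the good drive near (436,230), the blue cup near (367,229) and the yellow cup near (380,184). I'll enlarge a crop to read them more closely.

```bash
python3 - <<'E'
import cv2
i=cv2.imread("pics/top0.png")
def crop(x,y,w,h,s):return cv2.resize(i[y:y+h,x:x+w],None,fx=s,fy=s,interpolation=cv2.INTER_CUBIC)
import numpy as np
# quadrants at 8x : fan, drive, blue, yellow (50x37 px each)
t=[crop(x-25,y-18,50,36,8) for x,y in((310,181),(436,230),(367,229),(380,184))]
cv2.imwrite("pics/crop1.png",np.vstack([np.hstack(t[:2]),np.hstack(t[2:])]))
hsv=cv2.cvtColor(i,cv2.COLOR_BGR2HSV)
def blob(n,lo,hi,x,y,r=30):
    m=cv2.inRange(hsv,lo,hi); k=np.zeros_like(m);k[y-r:y+r,x-r:x+r]=m[y-r:y+r,x-r:x+r]
    c=max(cv2.findContours(k,0,1)[0],key=cv2.contourArea)
    print(n,cv2.contourArea(c),cv2.minAreaRect(c),[float(v) for v in (cv2.moments(k,True)["m10"]/cv2.moments(k,True)["m00"],cv2.moments(k,True)["m01"]/cv2.moments(k,True)["m00"])])
blob("white",(0,0,200),(180,50,255),230,146,20)
blob("bluepad",(100,100,90),(125,255,255),229,190,19)
blob("orange",(8,120,120),(22,255,255),229,236,24)
blob("fan",(45,100,80),(80,255,255),310,181,12)
blob("drive",(45,100,80),(80,255,255),436,230,15)
blob("bcup",(100,100,30),(130,255,255),367,229,20)
blob("ycup",(22,100,80),(35,255,255),380,184,20)
E
```

```text
white 599.5 ((230.0, 145.5), (27.0, 28.0), 90.0) [230.128125, 145.3046875]
bluepad 599.5 ((229.5, 190.0), (24.0, 25.0), 90.0) [229.48073959938367, 189.98151001540833]
orange 575.0 ((229.0, 235.0), (16.0, 36.0), 90.0) [228.94258373205741, 235.0]
fan 67.5 ((310.0, 179.5), (9.0, 10.0), 90.0) [309.7682926829268, 179.65853658536585]
drive 81.0 ((438.75006103515625, 232.75003051757812), (10.60660171508789, 8.485280990600586), 45.0) [438.7083333333333, 232.60416666666666]
bcup 379.0 ((366.6341857910156, 229.70733642578125), (19.99024200439453, 20.302589416503906), 38.65980911254883) [366.64690721649487, 229.72164948453607]
ycup 388.5 ((380.20062255859375, 185.38217163085938), (20.351215362548828, 21.069494247436523), 28.610462188720703) [380.20906801007555, 185.2972292191436]
```

View pics/crop1.png

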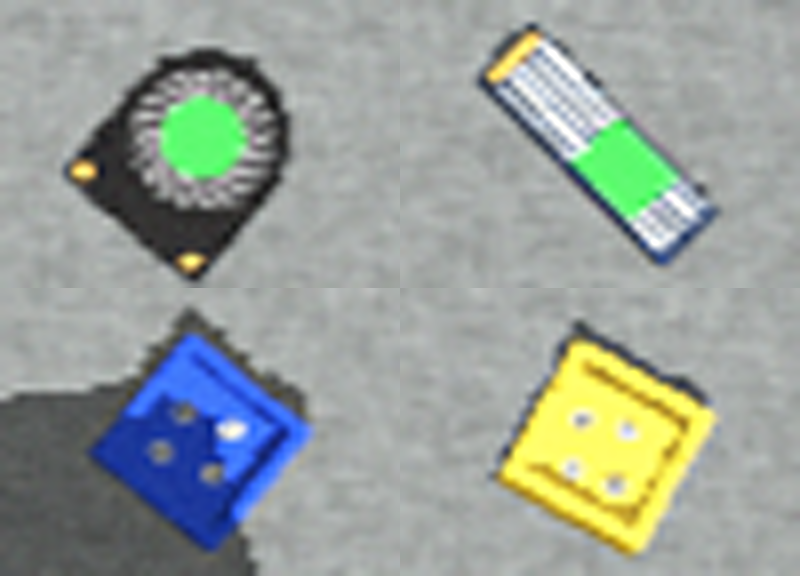

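The crops show the fan outlet pointing to the lower left of the image, with its screws at (285+84/8,163+170/8) and (…190/8,262/8). The drive contacts are at the upper left. The cup notches can't be made out yet.

```bash
cat > h.py <<'E'
import numpy as np, cv2
from scipy.spatial.transform import Rotation as R
from station import bot
def ray(c,uv,z):
    K,T=c["K"],c["T"]; d=T[:3,:3]@np.linalg.solve(K,[uv[0],uv[1],1]); p=T[:3,3]
    return (p+d*(z-p[2])/d[2])[:3]
def yaw(v): return np.degrees(np.arctan2(v[1],v[0]))
def down(y):  # tool x at yaw y deg, z down
    return R.from_euler('z',y,degrees=True)*R.from_euler('x',180,degrees=True)
def go(p,y):
    """p TCP target, y = yaw of tool x: prints shift/turn shares (total, from measured pose)"""
    o=bot.observe(); r=R.from_rotvec(o["tcp_rot"]); q=(r.inv()*down(y)).as_rotvec()/np.pi
    print("from",o["tcp_pos"].round(4),"yaw",round(yaw(r.as_matrix()[:,0]),2),"shift",(r.inv().apply(np.array(p)-o["tcp_pos"])/.1).round(3),"turn",q.round(4),"t",round(o["time_s"],1),"F",o["wrist_force"].round(1),"w",round(o["gripper_width"],4))
def shot(n,name):
    c=bot.camera(n); cv2.imwrite(f"pics/{name}.png",c["img"]); np.savez(f"pics/{name}.npz",K=c["K"],T=c["T"]); return c
E
python3 - <<'E'
from h import *
c=bot.camera("top")
f=lambda u,v,z:ray(c,(u,v),z)
P={k:f(*v).round(4) for k,v in dict(white=(230.1,145.4,.007),blue=(229.5,190,.007),orange=(229,235,.007),fanst=(310.2,179.8,.014),drst=(438.5,232.8,.012),bcup=(366.8,229.8,.033),ycup=(380.5,185,.033),s1=(295.5,184.2,.014),s2=(308.75,195.7,.014),d1=(448,236.5+.0,.012),d0=(464.5-25,0,.012)).items()}
for k,v in P.items(): print(k,v)
# drive corners in crop px (right upper tile): TL end mid, BR end mid
def dr(a,b): return f(411+(a-400)/8,212+b/8,.012)
e0=(dr(480,80)+dr(538,28))/2; e1=(dr(660,262)+dr(716,212))/2
print("drive",(e0+e1)/2,np.linalg.norm(e0-e1),yaw(e0-e1))
s=P['s1']-P['s2']; print("fan edge",yaw(s), "mid",(P['s1']+P['s2'])/2, yaw((P['s1']+P['s2'])/2-P['fanst']))
def q(x0,y0,pts,ox,oy): return [f(x0+(a-ox)/8,y0+(b-oy)/8,.033) for a,b in pts]
for n,w in(("b",q(342,211,[(190,335),(310,430),(210,548),(92,450)],0,288)),("y",q(355,166,[(575,335),(715,412),(638,553),(497,475)],400,288))):
    print(n,np.mean(w,0),[round(yaw(w[(i+1)%4]-w[i]),1) for i in range(4)],[round(np.linalg.norm(w[(i+1)%4]-w[i]),4) for i in range(4)])
for t in((258,124),(205,124)): pass
print("tray dir",yaw(P['white']-P['orange']))
go([.42,-.15,.3],0)
E
```

```text
white [0.6543 0.2666 0.007 ]
blue [0.5405 0.2636 0.007 ]
orange [0.4272 0.2604 0.007 ]
fanst [0.5708 0.0605 0.014 ]
drst [ 0.4462 -0.2632  0.012 ]
bcup [ 0.4486 -0.0826  0.033 ]
ycup [ 0.5601 -0.1143  0.033 ]
s1 [0.5587 0.0971 0.014 ]
s2 [0.5306 0.063  0.014 ]
d1 [ 0.4376 -0.287   0.012 ]
d0 [ 1.0463 -0.2602  0.012 ]
drive [ 0.45258111 -0.25642204  0.012     ] 0.07914570783404805 45.38908821599205
fan edge 50.50987625965189 mid [0.54465 0.08005 0.014  ] 143.21784467379422
b [ 0.44789387 -0.08326033  0.033     ] [np.float64(-127.0), np.float64(140.9), np.float64(51.7), np.float64(-39.1)] [np.float64(0.0469), np.float64(0.0476), np.float64(0.0469), np.float64(0.0465)]
y [ 0.55895171 -0.1149963   0.033     ] [np.float64(-117.6), np.float64(152.5), np.float64(62.3), np.float64(-27.8)] [np.float64(0.0493), np.float64(0.05), np.float64(0.0496), np.float64(0.0499)]
tray dir 1.563829224337261
from [ 0.2173 -0.6389  0.2181] yaw 18.78 shift [ 3.494 -3.977 -0.815] turn [-0.0003  0.      0.1043] t 0.1 F [ 0.1 -0.1 -0.1] w 0.093
```

{"name": "jog_arm", "arguments": {"deltas": [[0,[0.42,-0.4,-0.08],[0,0,0]],[0,[0.85,-0.8,-0.16],[0,0,0]],[0,[0.85,-0.8,-0.16],[0,0,0]]]}}

```text
time_s: 0.45
tcp_pos: [0.2735, -0.5334, 0.2354]
tcp_rot: [3.099, 0.515, 0.001]
wrist_force: [-0.1, -0.2, 0.8]
gripper_width: 0.0932
grasp_force: 0.0
```

{"name": "jog_arm", "arguments": {"deltas": [[0,[0.42,-0.4,-0.08],[0,0,0]],[0,[0.85,-0.8,-0.16],[0,0,0]],[0,[0.85,-0.8,-0.16],[0,0,0]]]}}

```text
time_s: 0.75
tcp_pos: [0.3281, -0.4303, 0.2516]
tcp_rot: [3.098, 0.515, 0.001]
wrist_force: [0.3, -0.3, -0.0]
gripper_width: 0.0931
grasp_force: 0.0
```

{"name": "jog_arm", "arguments": {"deltas": [[0,[0.42,-0.4,-0.08],[0,0,0]],[0,[0.85,-0.8,-0.16],[0,0,0]],[0,[0.85,-0.8,-0.16],[0,0,0]]]}}

```text
time_s: 1.05
tcp_pos: [0.3827, -0.3274, 0.2674]
tcp_rot: [3.098, 0.515, 0.001]
wrist_force: [0.6, -0.6, 0.0]
gripper_width: 0.0932
grasp_force: 0.0
```

{"name": "jog_arm", "arguments": {"deltas": [[0,[0.42,-0.4,-0.08],[0,0,0]],[0,[0.85,-0.8,-0.16],[0,0,0]],[0,[0.85,-0.8,-0.16],[0,0,0]]]}}

```text
time_s: 1.35
tcp_pos: [0.4375, -0.2242, 0.2833]
tcp_rot: [3.099, 0.516, 0.001]
wrist_force: [-0.1, -0.1, -0.3]
gripper_width: 0.0928
grasp_force: 0.0
```

{"name": "jog_arm", "arguments": {"deltas": [[0,[0.42,-0.4,-0.08],[0,0,0]],[0,[0.85,-0.8,-0.16],[0,0,0]],[0,[0.85,-0.8,-0.16],[0,0,0]],[0,[0.85,-0.8,-0.16],[0,0,0]]]}}

```text
time_s: 1.75
tcp_pos: [0.4919, -0.1221, 0.2986]
tcp_rot: [-3.099, -0.517, 0.0]
wrist_force: [-0.1, 0.3, -0.1]
gripper_width: 0.0929
grasp_force: 0.0
```

{"name": "jog_arm", "arguments": {"deltas": [[0,[0,0,0],[0,0,0.16]],[0,[0,0,0],[0,0,0.16]],[0,[0,0,0],[0,0,0.16]],[0,[0,0,0],[0,0,0.16]],[0,[0,0,0],[0,0,0.16]]]}}

```text
time_s: 2.25
tcp_pos: [0.4906, -0.1248, 0.2983]
tcp_rot: [3.129, -0.277, -0.001]
wrist_force: [0.0, 0.8, 1.6]
gripper_width: 0.0929
grasp_force: 0.0
```

{"name": "jog_arm", "arguments": {"deltas": [[0,[0,0,0],[0,0,0.16]],[0,[0,0,0],[0,0,0.16]],[0,[0,0,0],[0,0,0.16]],[0,[0,0,0],[0,0,0.16]],[0,[0,0,0],[0,0,0.16]]]}}

```text
time_s: 2.75
tcp_pos: [0.4907, -0.1243, 0.2984]
tcp_rot: [2.963, -1.043, -0.0]
wrist_force: [0.3, 0.3, 0.0]
gripper_width: 0.0927
grasp_force: 0.0
```

```bash
python3 - <<'E'
from h import *
c=shot("wrist","w1"); print(c["K"].tolist(),c["T"].round(4).tolist())
go([.567,.0636,.1],-38.5)
E
```

```text
[[360.34515569313163, 0.0, 317.16282459061154], [0.0, 360.34515569313163, 206.89873898223777], [0.0, 0.0, 1.0]] [[-0.6264, -0.7443, -0.2316, 0.5561], [-0.7795, 0.5979, 0.1868, -0.1785], [-0.0006, 0.2976, -0.9547, 0.463], [0.0, 0.0, 0.0, 1.0]]
from [ 0.4907 -0.1242  0.2985] yaw -38.68 shift [-0.578 -1.943  1.985] turn [ 0.0001  0.     -0.001 ] t 2.8 F [ 1.2 -1.2 -0.3] w 0.0928
```

View pics/w1.png

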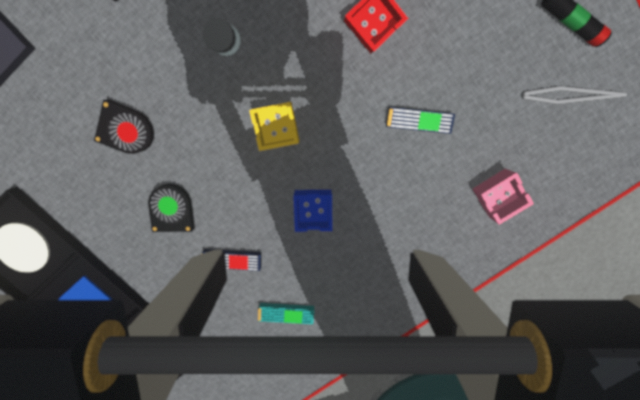

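The wrist view shows the good fan at (168,205), the drive at (420,120), the blue cup at (313,210) and the yellow cup at (274,127). I'm moving over the fan.

{"name": "jog_arm", "arguments": {"deltas": [[0,[-0.29,-0.97,0.74],[0,0,0]],[0,[-0.29,-0.97,0.74],[0,0,0]],[0,[-0.29,-0.97,0.74],[0,0,0]]]}}

```text
time_s: 3.1
tcp_pos: [0.529, -0.0281, 0.222]
tcp_rot: [2.965, -1.038, -0.004]
wrist_force: [0.2, -0.1, 0.3]
gripper_width: 0.0928
grasp_force: 0.0
```

{"name": "jog_arm", "arguments": {"deltas": [[0,[-0.29,-0.97,0.74],[0,0,0]],[0,[-0.29,-0.97,0.74],[0,0,0]],[0,[-0.29,-0.97,0.74],[0,0,0]],[0,[-0.29,-0.97,0.74],[0,0,0]],[0,[-0.29,-0.97,0.74],[0,0,0]]]}}

```text
time_s: 3.6
tcp_pos: [0.5673, 0.0636, 0.1507]
tcp_rot: [2.964, -1.04, -0.001]
wrist_force: [-0.2, -0.5, 0.5]
gripper_width: 0.0928
grasp_force: 0.0
```

```bash
python3 - <<'E'
from h import *
c=shot("wrist","w2")
go([.567,.0636,.004],-38.5)
E
```

```text
from [0.5674 0.0632 0.1514] yaw -38.75 shift [-0.007  0.     1.474] turn [-0.0001 -0.0002 -0.0014] t 3.6 F [ 0.5  0.7 -0.8] w 0.093
```

View pics/w2.png

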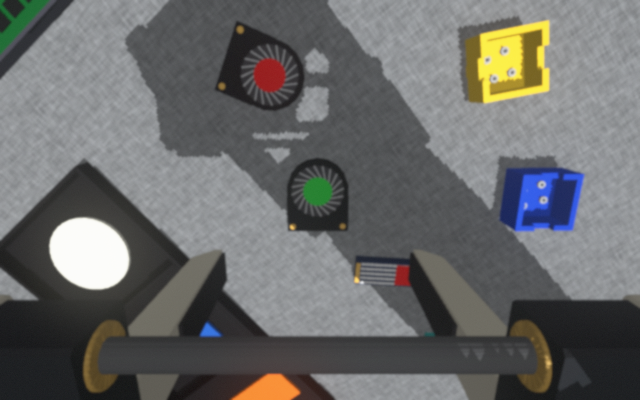

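The good fan is lined up with the tool: sticker at (317.5,191), outlet corners at (289,230) and (348,230). The yellow notch shows on its right wall at (543,57).

```bash
python3 - <<'E'
from h import *
d=np.load("pics/w2.npz");c=d
p=ray(c,(317.5,191),.014);a=ray(c,(289,230.5),.014);b=ray(c,(348.5,230.5),.014)
print(p,a,b,yaw(a-b),np.linalg.norm(a-b)); m=(a+b)/2
y=yaw(p-m); u=(p-m)/np.linalg.norm(p-m); print(y, p-u*.005, m+u*.032, np.linalg.norm(p-m))
for n,uv in dict(y=[(549,22),(549,93),(479,103),(472,38)],b=[(506,168),(581,173),(573,230),(502,229)]).items():
    print(n,[ray(c,q,.033).round(4) for q in uv])
E
```

```text
[0.57061995 0.0591266  0.014     ] [0.55803976 0.10181046 0.014     ] [0.5248118  0.06027287 0.014     ] 51.341972693601875 0.05319274947783447
-36.894301007282266 [0.56662123 0.0621283  0.014     ] [0.5670176  0.06183076 0.014     ] 0.036504380542247195
y [array([ 0.5687, -0.149 ,  0.033 ]), array([ 0.5256, -0.1262,  0.033 ]), array([ 0.5521, -0.0817,  0.033 ]), array([ 0.5938, -0.101 ,  0.033 ])]
b [array([ 0.4958, -0.0726,  0.033 ]), array([ 0.4549, -0.1172,  0.033 ]), array([ 0.4146, -0.0899,  0.033 ]), array([ 0.4525, -0.044 ,  0.033 ])]
```

{"name": "jog_arm", "arguments": {"deltas": [[0,[0,0,0.5],[0,0,0]],[0,[0,0,1],[0,0,0]],[0,[0,0,1],[0,0,0]]]}}

```text
time_s: 3.95
tcp_pos: [0.5644, 0.0626, 0.0458]
tcp_rot: [2.96, -1.044, -0.011]
wrist_force: [-1.5, -1.4, 0.6]
gripper_width: 0.0932
grasp_force: 0.0
```

{"name": "jog_arm", "arguments": {"deltas": [[0,[0,0,0.25],[0,0,0]],[0,[0,0,0.47],[0,0,0]],[0,[0,0,0.47],[0,0,0]],[0,[0,0,0.47],[0,0,0]]]}}

```text
time_s: 4.35
tcp_pos: [0.5684, 0.0635, 0.0064]
tcp_rot: [-2.962, 1.044, -0.003]
wrist_force: [-0.6, -0.0, -0.5]
gripper_width: 0.0932
grasp_force: 0.0
```

{"name": "jog_arm", "arguments": {"deltas": [[1,[0,0,0],[0,0,0]],[1,[0,0,0],[0,0,0]],[1,[0,0,0],[0,0,0]],[1,[0,0,0],[0,0,0]],[1,[0,0,0],[0,0,0]]], "newtons": 20}}

```text
time_s: 4.85
tcp_pos: [0.5673, 0.064, 0.0038]
tcp_rot: [-2.963, 1.044, -0.0]
wrist_force: [-0.0, 0.4, 0.8]
gripper_width: 0.0576
grasp_force: 0.0
```

{"name": "jog_arm", "arguments": {"deltas": [[1,[0,0,0],[0,0,0]],[1,[0,0,0],[0,0,0]],[1,[0,0,0],[0,0,0]]]}}

```text
time_s: 5.15
tcp_pos: [0.5673, 0.064, 0.0037]
tcp_rot: [2.963, -1.044, -0.0]
wrist_force: [-0.6, -0.4, 2.5]
gripper_width: 0.0532
grasp_force: 20.0
```

{"name": "jog_arm", "arguments": {"deltas": [[1,[0,0,-0.2],[0,0,0]],[1,[0,0,-0.5],[0,0,0]],[1,[0,0,-0.9],[0,0,0]],[1,[0,0,-0.9],[0,0,0]],[1,[0,0,-0.9],[0,0,0]]]}}

```text
time_s: 5.65
tcp_pos: [0.5677, 0.064, 0.0942]
tcp_rot: [-2.963, 1.044, -0.002]
wrist_force: [0.1, 0.0, -1.1]
gripper_width: 0.0539
grasp_force: 20.0
```

```bash
python3 - <<'E'
from h import *
go([.6543,.2666,.094],1.5)
E
```

```text
from [0.5677 0.064  0.0942] yaw -38.82 shift [-0.595 -2.122  0.004] turn [-2.00e-04 -5.00e-04 -2.24e-01] t 5.7 F [ 0.1  0.  -1.1] w 0.0539
```

{"name": "jog_arm", "arguments": {"deltas": [[1,[-0.1,-0.35,0],[0,0,0]],[1,[-0.2,-0.71,0],[0,0,0]]]}}

```text
time_s: 5.85
tcp_pos: [0.5959, 0.132, 0.0922]
tcp_rot: [2.961, -1.046, -0.002]
wrist_force: [-0.4, -1.2, -1.0]
gripper_width: 0.0538
grasp_force: 20.0
```

{"name": "jog_arm", "arguments": {"deltas": [[1,[-0.1,-0.35,0],[0,0,0]],[1,[-0.2,-0.71,0],[0,0,0]]]}}

```text
time_s: 6.05
tcp_pos: [0.6249, 0.2008, 0.0917]
tcp_rot: [2.962, -1.044, -0.003]
wrist_force: [0.0, -1.1, -0.1]
gripper_width: 0.0537
grasp_force: 20.0
```

{"name": "jog_arm", "arguments": {"deltas": [[1,[-0.1,-0.35,0],[0,0,0]],[1,[-0.2,-0.71,0],[0,0,0]],[1,[-0.2,-0.71,0],[0,0,0]],[1,[-0.2,-0.71,0],[0,0,0]]]}}

```text
time_s: 6.45
tcp_pos: [0.6534, 0.2677, 0.0914]
tcp_rot: [2.962, -1.042, -0.003]
wrist_force: [0.2, -0.7, -1.5]
gripper_width: 0.0536
grasp_force: 20.0
```

{"name": "jog_arm", "arguments": {"deltas": [[1,[0,0,0],[0,0,-0.112]],[1,[0,0,0],[0,0,-0.112]],[1,[0,0,0],[0,0,-0.112]]]}}

```text
time_s: 6.75
tcp_pos: [0.6536, 0.2662, 0.0929]
tcp_rot: [3.101, -0.502, -0.001]
wrist_force: [0.0, -0.7, -1.2]
gripper_width: 0.0539
grasp_force: 20.0
```

{"name": "jog_arm", "arguments": {"deltas": [[1,[0,0,0],[0,0,-0.112]],[1,[0,0,0],[0,0,-0.112]],[1,[0,0,0],[0,0,-0.112]],[1,[0,0,0],[0,0,-0.112]],[1,[0,0,0],[0,0,-0.112]]]}}

```text
time_s: 7.25
tcp_pos: [0.6538, 0.2666, 0.0932]
tcp_rot: [3.141, 0.037, -0.001]
wrist_force: [0.5, 0.1, -1.3]
gripper_width: 0.0539
grasp_force: 20.0
```

```bash
python3 - <<'E'
from h import *
c=shot("wrist","w3")
go([.6543,.2666,.0115],1.5)
E
```

```text
from [0.6539 0.2668 0.0934] yaw 1.36 shift [0.004 0.002 0.819] turn [ 0.0001  0.0001 -0.0008] t 7.3 F [ 0.1 -0.4 -0.3] w 0.0541
```

View pics/w3.png

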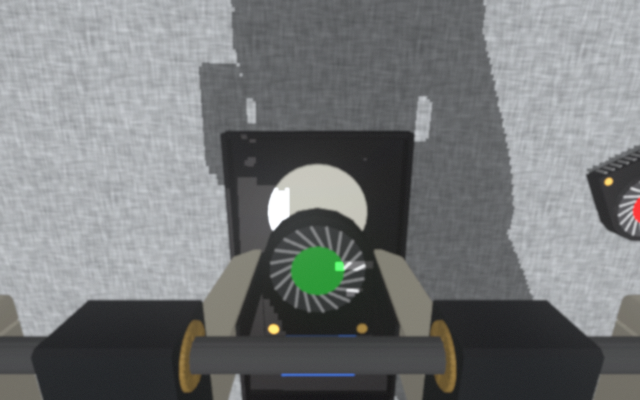

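The pad spans columns 268–367 with its top at row 164 and its widest row near 211. The fan's sticker centre is at (318,271).

```bash
python3 - <<'E'
from h import *
c=np.load("pics/w3.npz")
l,r,t=[ray(c,q,.007) for q in((267.5,211),(367.5,211),(317.5,163.5))]
print(l,r,t,"pad c from top",t-[.036,0,0],(l+r)/2)
s=ray(c,(318,271),.1037);print("sticker",s,"fan c",s-[.005,0,0])
E
```

```text
[0.65551836 0.30108804 0.007     ] [0.65725935 0.22795689 0.007     ] [0.69145632 0.26535756 0.007     ] pad c from top [0.65545632 0.26535756 0.007     ] [0.65638886 0.26452246 0.007     ]
sticker [0.6578172  0.26434787 0.1037    ] fan c [0.6528172  0.26434787 0.1037    ]
```

{"name": "jog_arm", "arguments": {"deltas": [[1,[0.015,0,0.4],[0,0,0]],[1,[0.015,0,0.7],[0,0,0]],[1,[0.015,0,0.82],[0,0,0]],[1,[0.015,0,0.82],[0,0,0]],[1,[0.015,0,0.82],[0,0,0]]]}}

```text
time_s: 7.8
tcp_pos: [0.6558, 0.2675, 0.0122]
tcp_rot: [-3.141, -0.04, -0.001]
wrist_force: [-0.1, 0.1, -0.4]
gripper_width: 0.0535
grasp_force: 20.0
```

{"name": "jog_arm", "arguments": {"deltas": [[1,[0,0,0.005],[0,0,0]],[0.3,[0,0,0.005],[0,0,0]],[0.3,[0,0,0.005],[0,0,0]],[0.3,[0,0,0.005],[0,0,0]],[0.3,[0,0,0.005],[0,0,0]]]}}

```text
time_s: 8.3
tcp_pos: [0.6556, 0.2676, 0.0113]
tcp_rot: [-3.141, -0.041, -0.0]
wrist_force: [0.0, 1.0, 0.5]
gripper_width: 0.0652
grasp_force: 0.0
```

{"name": "jog_arm", "arguments": {"deltas": [[0.3,[0,0,-0.1],[0,0,0]],[0.3,[0,0,-0.4],[0,0,0]],[0.3,[0,0,-0.9],[0,0,0]],[0.3,[0,0,-0.9],[0,0,0]]]}}

```text
time_s: 8.7
tcp_pos: [0.6582, 0.2685, 0.1097]
tcp_rot: [-3.138, -0.041, -0.015]
wrist_force: [0.9, 0.4, 0.2]
gripper_width: 0.0651
grasp_force: 0.0
```

{"name": "jog_arm", "arguments": {"deltas": [[0.3,[-0.4,0,-0.4],[0,0,0]],[0.3,[-0.4,0,-0.8],[0,0,0]],[0.3,[-0.4,0,-0.8],[0,0,0]]]}}

```text
time_s: 9.0
tcp_pos: [0.6167, 0.2674, 0.1892]
tcp_rot: [-3.138, -0.042, -0.014]
wrist_force: [0.6, -0.2, 1.4]
gripper_width: 0.0651
grasp_force: 0.0
```

```bash
python3 - <<'E'
from h import *
c=shot("wrist","w4")
go([.4526,-.2564,.2],45.4)
E
```

```text
from [0.6165 0.2671 0.186 ] yaw 1.52 shift [-1.776  5.189 -0.163] turn [ 1.000e-04 -2.200e-03 -2.438e-01] t 9.1 F [0.5 0.9 0.2] w 0.0651
```

View pics/w4.png

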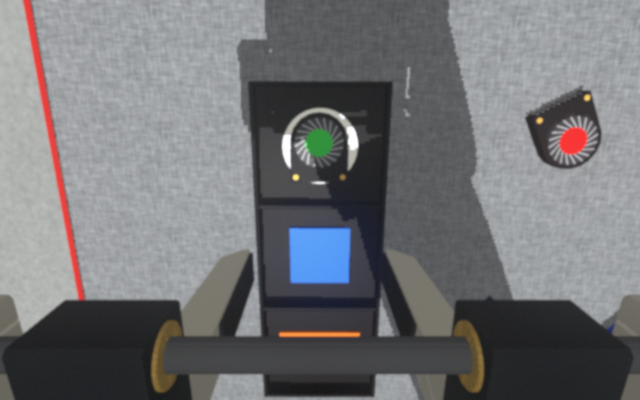

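The fan lies centred on the white pad, with an even white ring around it. Next is the drive.

{"name": "jog_arm", "arguments": {"deltas": [[0.3,[-0.15,0.44,-0.02],[0,0,0]],[0.3,[-0.3,0.87,-0.03],[0,0,0]]]}}

```text
time_s: 9.25
tcp_pos: [0.5874, 0.1782, 0.1835]
tcp_rot: [3.141, 0.044, -0.001]
wrist_force: [0.2, -0.4, 0.5]
gripper_width: 0.0651
grasp_force: 0.0
```

{"name": "jog_arm", "arguments": {"deltas": [[0.3,[-0.15,0.44,-0.02],[0,0,0]],[0.3,[-0.3,0.87,-0.03],[0,0,0]]]}}

```text
time_s: 9.45
tcp_pos: [0.5594, 0.0895, 0.1869]
tcp_rot: [3.141, 0.042, -0.0]
wrist_force: [0.7, -0.5, 0.9]
gripper_width: 0.0652
grasp_force: 0.0
```

{"name": "jog_arm", "arguments": {"deltas": [[0.3,[-0.15,0.44,-0.02],[0,0,0]],[0.3,[-0.3,0.87,-0.03],[0,0,0]]]}}

```text
time_s: 9.65
tcp_pos: [0.5316, 0.0016, 0.19]
tcp_rot: [3.141, 0.041, 0.0]
wrist_force: [0.9, -1.0, 0.5]
gripper_width: 0.0653
grasp_force: 0.0
```

{"name": "jog_arm", "arguments": {"deltas": [[0.3,[-0.15,0.44,-0.02],[0,0,0]],[0.3,[-0.3,0.87,-0.03],[0,0,0]]]}}

```text
time_s: 9.85
tcp_pos: [0.5039, -0.0862, 0.1931]
tcp_rot: [3.141, 0.041, 0.0]
wrist_force: [0.8, -0.4, -0.6]
gripper_width: 0.0652
grasp_force: 0.0
```

{"name": "jog_arm", "arguments": {"deltas": [[0.3,[-0.15,0.44,-0.02],[0,0,0]],[0.3,[-0.3,0.87,-0.03],[0,0,0]]]}}

```text
time_s: 10.05
tcp_pos: [0.4762, -0.174, 0.1962]
tcp_rot: [3.141, 0.041, 0.0]
wrist_force: [1.4, 0.3, 0.3]
gripper_width: 0.0649
grasp_force: 0.0
```

{"name": "jog_arm", "arguments": {"deltas": [[0.3,[-0.15,0.42,0.1],[0,0,0]],[0.3,[-0.28,0.84,0.3],[0,0,0]],[0.3,[-0.28,0.84,0.3],[0,0,0]]]}}

```text
time_s: 10.35
tcp_pos: [0.449, -0.2603, 0.1632]
tcp_rot: [-3.14, -0.034, 0.005]
wrist_force: [-0.5, 0.8, -0.3]
gripper_width: 0.0652
grasp_force: 0.0
```

{"name": "jog_arm", "arguments": {"deltas": [[0.3,[0,0,0],[0,0,-0.122]],[0.3,[0,0,0],[0,0,-0.122]],[0.3,[0,0,0],[0,0,-0.122]]]}}

```text
time_s: 10.65
tcp_pos: [0.4514, -0.2567, 0.1661]
tcp_rot: [-3.074, -0.648, 0.0]
wrist_force: [0.1, -0.1, -0.7]
gripper_width: 0.0652
grasp_force: 0.0
```

{"name": "jog_arm", "arguments": {"deltas": [[0.3,[0,0,0],[0,0,-0.122]],[0.3,[0,0,0],[0,0,-0.122]],[0.3,[0,0,0],[0,0,-0.122]],[0.3,[0,0,0],[0,0,-0.122]],[0.3,[0,0,0],[0,0,-0.122]]]}}

```text
time_s: 11.15
tcp_pos: [0.4514, -0.2567, 0.1661]
tcp_rot: [-2.899, -1.209, -0.0]
wrist_force: [1.2, -1.0, -0.9]
gripper_width: 0.0651
grasp_force: 0.0
```

```bash
python3 - <<'E'
from h import *
c=shot("wrist","w5")
go([.4526,-.2564,.004],45.4)
c=np.load("pics/w4.npz"); q=[ray(c,p,.007) for p in((289.5,228.5),(350,228.5),(350.5,284),(290.5,284))]
print("sq",np.mean(q,0)); o=[ray(c,p,.007) for p in((279,332.5),(360,332.5))]; print("orange top edge",o, "mid-20mm",np.mean(o,0)-[.02,0,0])
E
```

```text
from [ 0.4514 -0.2568  0.1661] yaw 45.28 shift [0.011 0.006 1.621] turn [-0.     -0.     -0.0007] t 11.2 F [-0.5  0.6  0.6] w 0.065
sq [0.53950569 0.26093905 0.007     ]
orange top edge [array([0.44549254, 0.30450203, 0.007     ]), array([0.44821274, 0.2134109 , 0.007     ])] mid-20mm [0.42685264 0.25895646 0.007     ]
```

View pics/w5.png

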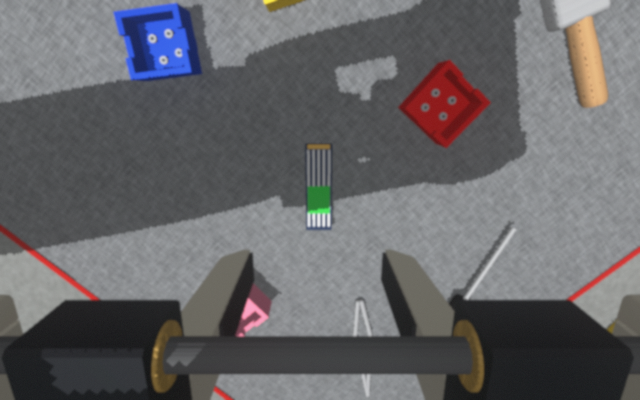

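The drive is lined up with the tool, its ends at (318,145) and (319,229). The blue cup's notches seem to be in its left and right walls.

```bash
python3 - <<'E'
from h import *
c=np.load("pics/w5.npz"); a,b=ray(c,(318.3,144.5),.012),ray(c,(318.8,229),.012)
print(a,b,np.linalg.norm(a-b),yaw(a-b)); m=(a+b)/2; print(m); go([m[0],m[1],.004],yaw(a-b))
E
```

```text
[ 0.48194677 -0.22978319  0.012     ] [ 0.4265688  -0.28648959  0.012     ] 0.07926118592182131 45.67904106184415
[ 0.45425778 -0.25813639  0.012     ]
from [ 0.4514 -0.2568  0.1661] yaw 45.28 shift [0.01  0.03  1.621] turn [-0.     -0.     -0.0022] t 11.2 F [-0.5  0.6  0.6] w 0.065
```

{"name": "jog_arm", "arguments": {"deltas": [[0.3,[0.01,0.015,0.5],[0,0,0]],[0.3,[0.01,0.015,1],[0,0,0]],[0.3,[0.01,0.015,1],[0,0,0]]]}}

```text
time_s: 11.5
tcp_pos: [0.4503, -0.2554, 0.0603]
tcp_rot: [-2.892, -1.208, 0.008]
wrist_force: [-0.7, 0.4, 0.4]
gripper_width: 0.0651
grasp_force: 0.0
```

{"name": "jog_arm", "arguments": {"deltas": [[0.3,[0,0,0.3],[0,0,0]],[0.3,[0,0,0.5],[0,0,0]],[0.3,[0,0,0.62],[0,0,0]],[0.3,[0,0,0.62],[0,0,0]],[0.3,[0,0,0.62],[0,0,0]]]}}

```text
time_s: 12.0
tcp_pos: [0.4537, -0.2577, 0.0058]
tcp_rot: [2.897, 1.212, 0.001]
wrist_force: [-0.4, -0.1, 0.3]
gripper_width: 0.065
grasp_force: 0.0
```

{"name": "jog_arm", "arguments": {"deltas": [[1,[0,0,0],[0,0,0]],[1,[0,0,0],[0,0,0]],[1,[0,0,0],[0,0,0]],[1,[0,0,0],[0,0,0]],[1,[0,0,0],[0,0,0]]], "newtons": 20}}

```text
time_s: 12.5
tcp_pos: [0.4531, -0.2573, 0.0043]
tcp_rot: [2.898, 1.213, 0.0]
wrist_force: [-0.6, 0.1, -0.3]
gripper_width: 0.0296
grasp_force: 0.0
```

{"name": "jog_arm", "arguments": {"deltas": [[1,[0,0,0],[0,0,0]],[1,[0,0,0],[0,0,0]],[1,[0,0,0],[0,0,0]]]}}

```text
time_s: 12.8
tcp_pos: [0.453, -0.2573, 0.0042]
tcp_rot: [-2.898, -1.213, 0.0]
wrist_force: [-0.9, 0.0, 2.0]
gripper_width: 0.0239
grasp_force: 20.0
```

{"name": "jog_arm", "arguments": {"deltas": [[1,[0,0,-0.2],[0,0,0]],[1,[0,0,-0.5],[0,0,0]],[1,[0,0,-1],[0,0,0]],[1,[0,0,-1],[0,0,0]],[1,[0,0,-1],[0,0,0]]]}}

```text
time_s: 13.3
tcp_pos: [0.4535, -0.2576, 0.1051]
tcp_rot: [2.896, 1.212, 0.002]
wrist_force: [-0.0, 0.3, -0.9]
gripper_width: 0.0239
grasp_force: 20.0
```

```bash
python3 - <<'E'
from h import *
go([.427,.2600,.104],91.5)
E
```

```text
from [ 0.4535 -0.2576  0.1051] yaw 45.42 shift [ 3.501 -3.821  0.004] turn [ 7.00e-04  1.00e-04 -2.56e-01] t 13.3 F [-0.   0.3 -0.9] w 0.0239
```

{"name": "jog_arm", "arguments": {"deltas": [[1,[0.29,-0.32,0],[0,0,0]],[1,[0.58,-0.64,0],[0,0,0]]]}}

```text
time_s: 13.5
tcp_pos: [0.4472, -0.1703, 0.1023]
tcp_rot: [-2.897, -1.209, 0.003]
wrist_force: [0.9, 0.9, -0.3]
gripper_width: 0.0236
grasp_force: 20.0
```

{"name": "jog_arm", "arguments": {"deltas": [[1,[0.29,-0.32,0],[0,0,0]],[1,[0.58,-0.64,0],[0,0,0]]]}}

```text
time_s: 13.7
tcp_pos: [0.4422, -0.0832, 0.1025]
tcp_rot: [-2.897, -1.212, 0.002]
wrist_force: [0.7, 0.1, -1.1]
gripper_width: 0.0237
grasp_force: 20.0
```

{"name": "jog_arm", "arguments": {"deltas": [[1,[0.29,-0.32,0],[0,0,0]],[1,[0.58,-0.64,0],[0,0,0]]]}}

```text
time_s: 13.9
tcp_pos: [0.4373, 0.003, 0.1027]
tcp_rot: [-2.897, -1.212, 0.002]
wrist_force: [0.9, -0.2, -0.0]
gripper_width: 0.0236
grasp_force: 20.0
```

{"name": "jog_arm", "arguments": {"deltas": [[1,[0.29,-0.32,0],[0,0,0]],[1,[0.58,-0.64,0],[0,0,0]]]}}

```text
time_s: 14.1
tcp_pos: [0.4325, 0.0893, 0.1027]
tcp_rot: [-2.898, -1.213, 0.002]
wrist_force: [1.3, -0.6, -0.2]
gripper_width: 0.0237
grasp_force: 20.0
```

{"name": "jog_arm", "arguments": {"deltas": [[1,[0.29,-0.32,0],[0,0,0]],[1,[0.58,-0.64,0],[0,0,0]]]}}

```text
time_s: 14.3
tcp_pos: [0.4276, 0.1755, 0.1026]
tcp_rot: [-2.898, -1.213, 0.003]
wrist_force: [1.7, -0.6, -0.4]
gripper_width: 0.0238
grasp_force: 20.0
```

{"name": "jog_arm", "arguments": {"deltas": [[1,[0.3,-0.31,0],[0,0,0]],[1,[0.6,-0.62,0],[0,0,0]],[1,[0.6,-0.62,0],[0,0,0]]]}}

```text
time_s: 14.6
tcp_pos: [0.4254, 0.2636, 0.1023]
tcp_rot: [-2.895, -1.218, 0.004]
wrist_force: [0.5, 0.1, -0.6]
gripper_width: 0.0234
grasp_force: 20.0
```

{"name": "jog_arm", "arguments": {"deltas": [[1,[0,0,0],[0,0,-0.128]],[1,[0,0,0],[0,0,-0.128]],[1,[0,0,0],[0,0,-0.128]]]}}

```text
time_s: 14.9
tcp_pos: [0.4261, 0.2595, 0.1025]
tcp_rot: [-2.592, -1.775, 0.004]
wrist_force: [-0.1, 0.9, -1.1]
gripper_width: 0.0237
grasp_force: 20.0
```

{"name": "jog_arm", "arguments": {"deltas": [[1,[0,0,0],[0,0,-0.128]],[1,[0,0,0],[0,0,-0.128]],[1,[0,0,0],[0,0,-0.128]],[1,[0,0,0],[0,0,-0.128]],[1,[0,0,0],[0,0,-0.128]]]}}

```text
time_s: 15.4
tcp_pos: [0.4264, 0.2596, 0.1032]
tcp_rot: [-2.196, -2.246, 0.002]
wrist_force: [-0.4, 0.6, -0.9]
gripper_width: 0.0238
grasp_force: 20.0
```

```bash
python3 - <<'E'
from h import *
c=shot("wrist","w6")
go([.427,.2600,.0118],91.5)
E
```

```text
from [0.4264 0.2598 0.1034] yaw 91.31 shift [0.003 0.007 0.916] turn [-0.0003  0.0001 -0.0011] t 15.4 F [-1.5  0.1 -0. ] w 0.024
```

View pics/w6.png

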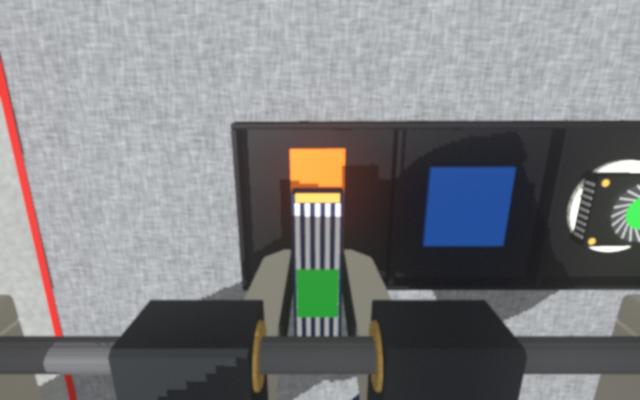

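The orange pad's far edge is at row 148, columns 289.5–345.5. The drive's contact end is at row 193 and its sticker at (317,293).

```bash
python3 - <<'E'
from h import *
c=np.load("pics/w6.npz"); r=R.from_euler('z',1.5,degrees=True)
p=(ray(c,(289.5,148),.007)+ray(c,(345.5,148),.007))/2
print("pad c",p-r.apply([0,.045,0]))
e=ray(c,(318,193),.1112); s=ray(c,(317.5,293),.1112)
print("drive c from end",e-r.apply([0,.04,0]),"from sticker",s+r.apply([0,.01,0]),yaw(e-s))
E
```

```text
pad c [0.42726232 0.25921461 0.007     ]
drive c from end [0.42747916 0.25868112 0.1112    ] from sticker [0.42711859 0.25781163 0.1112    ] 91.0683037781855
```

{"name": "jog_arm", "arguments": {"deltas": [[1,[0.008,0,0.4],[0,0,0]],[1,[0.008,0,0.75],[0,0,0]],[1,[0.008,0,0.92],[0,0,0]],[1,[0.008,0,0.92],[0,0,0]],[1,[0.008,0,0.92],[0,0,0]]]}}

```text
time_s: 15.95
tcp_pos: [0.4264, 0.2607, 0.0117]
tcp_rot: [-2.194, -2.248, 0.001]
wrist_force: [0.4, 0.2, -0.1]
gripper_width: 0.0237
grasp_force: 20.0
```

{"name": "jog_arm", "arguments": {"deltas": [[1,[0,0,0.003],[0,0,0]],[0.5,[0,0,0.003],[0,0,0]],[0.5,[0,0,0.003],[0,0,0]],[0.5,[0,0,0.003],[0,0,0]],[0.5,[0,0,0.003],[0,0,0]]]}}

```text
time_s: 16.45
tcp_pos: [0.4266, 0.2609, 0.0119]
tcp_rot: [2.192, 2.25, 0.0]
wrist_force: [0.0, -0.3, 0.0]
gripper_width: 0.0461
grasp_force: 0.0
```

{"name": "jog_arm", "arguments": {"deltas": [[0.5,[0,0,-0.1],[0,0,0]],[0.5,[0,0,-0.4],[0,0,0]],[0.5,[0,0,-0.9],[0,0,0]],[0.5,[0,0,-0.9],[0,0,0]]]}}

```text
time_s: 16.85
tcp_pos: [0.4288, 0.2622, 0.109]
tcp_rot: [2.19, 2.248, 0.013]
wrist_force: [1.0, -0.1, 0.4]
gripper_width: 0.0464
grasp_force: 0.0
```

{"name": "jog_arm", "arguments": {"deltas": [[0.2,[-0.7,0,-0.4],[0,0,0]],[0.2,[-0.7,0,-0.8],[0,0,0]],[0.2,[-0.7,0,-0.8],[0,0,0]]]}}

```text
time_s: 17.15
tcp_pos: [0.4295, 0.1897, 0.1871]
tcp_rot: [2.192, 2.247, 0.008]
wrist_force: [0.8, -0.0, 0.6]
gripper_width: 0.0659
grasp_force: 0.0
```

```bash
python3 - <<'E'
from h import *
c=shot("wrist","w7")
go([.448,-.083,.16],51.5)
E
```

```text
from [0.4296 0.19   0.1867] yaw 91.41 shift [-2.734  0.115  0.263] turn [ 0.0016 -0.0012  0.2217] t 17.2 F [-0.7  0.2  2.4] w 0.07
```

View pics/w7.png

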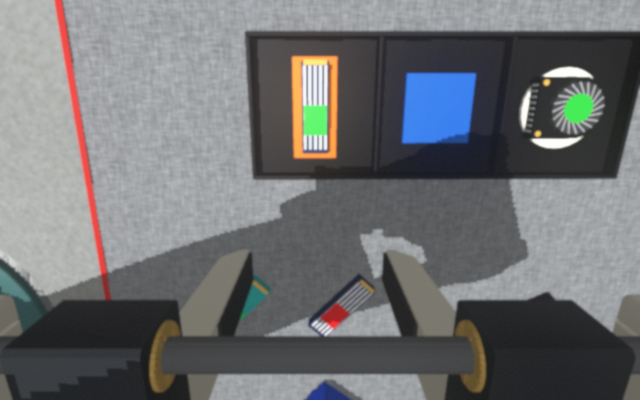

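The drive is centred lengthwise on the orange pad. I'm moving over the blue cup with tool yaw about 141°.

{"name": "jog_arm", "arguments": {"deltas": [[0.05,[-0.45,0.02,0.05],[0,0,0]],[0.05,[-0.91,0.04,0.09],[0,0,0]]]}}

```text
time_s: 17.4
tcp_pos: [0.4344, 0.1, 0.172]
tcp_rot: [-2.189, -2.253, 0.0]
wrist_force: [1.4, -0.5, -1.0]
gripper_width: 0.0852
grasp_force: 0.0
```

{"name": "jog_arm", "arguments": {"deltas": [[0.05,[-0.45,0.02,0.05],[0,0,0]],[0.05,[-0.91,0.04,0.09],[0,0,0]]]}}

```text
time_s: 17.6
tcp_pos: [0.4408, 0.0081, 0.1628]
tcp_rot: [-2.191, -2.251, 0.0]
wrist_force: [0.6, 0.8, -0.2]
gripper_width: 0.0881
grasp_force: 0.0
```

{"name": "jog_arm", "arguments": {"deltas": [[0.05,[-0.45,0.02,0.05],[0,0,0]],[0.05,[-0.91,0.04,0.09],[0,0,0]],[0.05,[-0.91,0.04,0.09],[0,0,0]]]}}

```text
time_s: 17.9
tcp_pos: [0.4471, -0.0854, 0.1532]
tcp_rot: [-2.197, -2.244, 0.003]
wrist_force: [0.2, 0.6, 0.3]
gripper_width: 0.0884
grasp_force: 0.0
```

{"name": "jog_arm", "arguments": {"deltas": [[0.05,[0,0,0],[0,0,-0.14]],[0.05,[0,0,0],[0,0,-0.14]],[0.05,[0,0,0],[0,0,-0.14]],[0.05,[0,0,0],[0,0,-0.14]]]}}

```text
time_s: 18.3
tcp_pos: [0.4475, -0.0808, 0.1541]
tcp_rot: [-1.644, -2.676, 0.0]
wrist_force: [0.7, -0.2, -0.0]
gripper_width: 0.0882
grasp_force: 0.0
```

{"name": "jog_arm", "arguments": {"deltas": [[0.05,[0,0,0],[0,0,-0.14]],[0.05,[0,0,0],[0,0,-0.14]],[0.05,[0,0,0],[0,0,-0.14]],[0.05,[0,0,0],[0,0,-0.14]],[0.05,[0,0,0],[0,0,-0.14]]]}}

```text
time_s: 18.8
tcp_pos: [0.4476, -0.0812, 0.1546]
tcp_rot: [-1.035, -2.966, -0.0]
wrist_force: [0.4, -0.1, 0.3]
gripper_width: 0.0886
grasp_force: 0.0
```

```bash
python3 - <<'E'
from h import *
c=shot("wrist","w8")
go([.448,-.083,.010],141)
w7=np.load("pics/w7.npz"); q=[ray(w7,p,.007) for p in((407,72),(476.5,72.5),(473,143.5),(402,143))];print("sq",np.mean(q,0))
E
```

```text
from [ 0.4476 -0.0813  0.1546] yaw 141.58 shift [-0.015 -0.011  1.446] turn [-0.     -0.0001  0.0032] t 18.9 F [0.3 0.2 0.8] w 0.0885
sq [0.54278365 0.26183363 0.007     ]
```

View pics/w8.png

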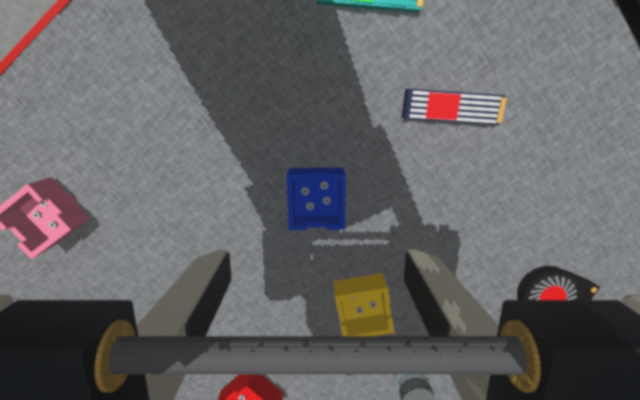

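The blue cup is at (317,198), between the fingers. I'll enlarge and brighten it to find the notches.

```bash
python3 - <<'E'
import cv2,numpy as np
a=cv2.imread("pics/w8.png")[158:242,270:360]; b=cv2.imread("pics/w5.png")[0:84,110:200]
a=cv2.convertScaleAbs(a,alpha=2.2)
cv2.imwrite("pics/crop2.png",cv2.resize(np.hstack([a,b]),None,fx=4.4,fy=4.4,interpolation=cv2.INTER_CUBIC))
E
```

```text
(no output)
```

View pics/crop2.png

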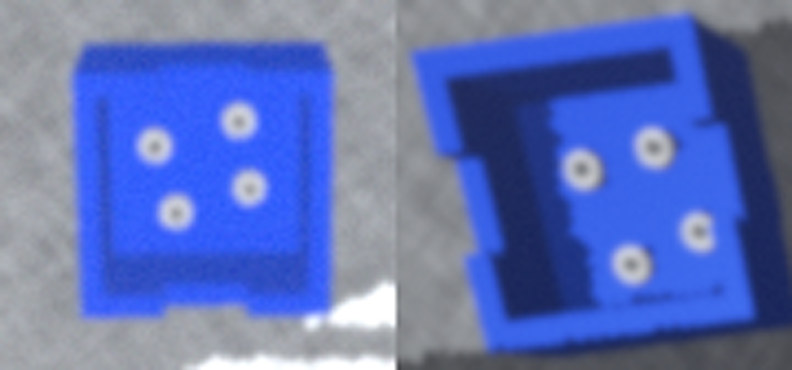

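The notches are on the tool-x walls, so gripping left and right is correct. Rim corners in the crop are (76,70), (331,70), (329,315) and (84,317).

```bash
python3 - <<'E'
from h import *
c=np.load("pics/w8.npz"); w=[ray(c,(270+x/4.4,158+y/4.4),.033) for x,y in((77,70),(331,70),(329,315),(84,317))]
m=np.mean(w,0); print(m,[(round(yaw(w[(i+1)%4]-w[i]),1),round(np.linalg.norm(w[(i+1)%4]-w[i]),4)) for i in range(4)])
go([m[0],m[1],.010],141.2)
E
```

```text
[ 0.44956071 -0.08466369  0.033     ] [(np.float64(51.5), np.float64(0.0467)), (np.float64(-37.6), np.float64(0.0481)), (np.float64(-128.0), np.float64(0.0472)), (np.float64(141.7), np.float64(0.0485))]
from [ 0.4476 -0.0813  0.1546] yaw 141.58 shift [-0.037 -0.014  1.446] turn [-0.     -0.0001  0.0021] t 18.9 F [0.3 0.2 0.8] w 0.0885
```

{"name": "jog_arm", "arguments": {"deltas": [[0.05,[-0.025,-0.013,0.5],[0,0,0]],[0.05,[-0.025,-0.013,0.9],[0,0,0]],[0.05,[-0.025,-0.013,0.9],[0,0,0]],[0.05,[-0.025,-0.013,0.9],[0,0,0]]]}}

```text
time_s: 19.25
tcp_pos: [0.4488, -0.0841, 0.0657]
tcp_rot: [-1.029, -2.968, 0.0]
wrist_force: [0.2, 0.4, 1.3]
gripper_width: 0.088
grasp_force: 0.0
```

{"name": "jog_arm", "arguments": {"deltas": [[0.05,[0,0,0.25],[0,0,0]],[0.05,[0,0,0.45],[0,0,0]],[0.05,[0,0,0.57],[0,0,0]],[0.05,[0,0,0.57],[0,0,0]],[0.05,[0,0,0.57],[0,0,0]]]}}

```text
time_s: 19.75
tcp_pos: [0.4495, -0.0844, 0.0095]
tcp_rot: [1.026, 2.968, 0.0]
wrist_force: [0.9, -0.2, -0.6]
gripper_width: 0.0882
grasp_force: 0.0
```

{"name": "jog_arm", "arguments": {"deltas": [[1,[0,0,0],[0,0,0]],[1,[0,0,0],[0,0,0]],[1,[0,0,0],[0,0,0]],[1,[0,0,0],[0,0,0]],[1,[0,0,0],[0,0,0]]], "newtons": 20}}

```text
time_s: 20.25
tcp_pos: [0.4488, -0.0842, 0.008]
tcp_rot: [1.025, 2.969, 0.0]
wrist_force: [-0.6, -0.1, 1.1]
gripper_width: 0.0531
grasp_force: 0.0
```

{"name": "jog_arm", "arguments": {"deltas": [[1,[0,0,0],[0,0,0]],[1,[0,0,0],[0,0,0]],[1,[0,0,0],[0,0,0]],[1,[0,0,0],[0,0,0]]]}}

```text
time_s: 20.65
tcp_pos: [0.4488, -0.0842, 0.0079]
tcp_rot: [-1.025, -2.97, -0.0]
wrist_force: [-1.5, 0.1, 1.4]
gripper_width: 0.0477
grasp_force: 20.0
```

{"name": "jog_arm", "arguments": {"deltas": [[1,[0,0,-0.2],[0,0,0]],[1,[0,0,-0.5],[0,0,0]],[1,[0,0,-1],[0,0,0]],[1,[0,0,-1],[0,0,0]],[1,[0,0,-1],[0,0,0]]]}}

```text
time_s: 21.15
tcp_pos: [0.4492, -0.0843, 0.1086]
tcp_rot: [1.025, 2.968, 0.0]
wrist_force: [-1.4, 0.2, -0.8]
gripper_width: 0.048
grasp_force: 20.0
```

```bash
python3 - <<'E'
from h import *
go([.541,.2625,.107],181.5)
E
```

```text
from [ 0.4492 -0.0843  0.1086] yaw 141.9 shift [1.418 3.296 0.017] turn [ 1.0e-04  7.0e-04 -2.2e-01] t 21.1 F [-1.4  0.2 -0.8] w 0.048
```

{"name": "jog_arm", "arguments": {"deltas": [[1,[0.18,0.41,0],[0,0,0]],[1,[0.355,0.825,0],[0,0,0]]]}}

```text
time_s: 21.35
tcp_pos: [0.4712, 0.003, 0.1064]
tcp_rot: [-1.029, -2.967, 0.001]
wrist_force: [1.8, -0.4, -1.3]
gripper_width: 0.0479
grasp_force: 20.0
```

{"name": "jog_arm", "arguments": {"deltas": [[1,[0.18,0.41,0],[0,0,0]],[1,[0.355,0.825,0],[0,0,0]]]}}

```text
time_s: 21.55
tcp_pos: [0.4941, 0.0911, 0.1062]
tcp_rot: [-1.025, -2.968, 0.001]
wrist_force: [0.4, -0.5, -0.2]
gripper_width: 0.0476
grasp_force: 20.0
```

{"name": "jog_arm", "arguments": {"deltas": [[1,[0.18,0.41,0],[0,0,0]],[1,[0.355,0.825,0],[0,0,0]]]}}

```text
time_s: 21.75
tcp_pos: [0.5171, 0.1781, 0.106]
tcp_rot: [-1.024, -2.968, 0.002]
wrist_force: [0.6, -1.3, -0.8]
gripper_width: 0.048
grasp_force: 20.0
```

{"name": "jog_arm", "arguments": {"deltas": [[1,[0.18,0.41,0],[0,0,0]],[1,[0.355,0.825,0],[0,0,0]],[1,[0.355,0.825,0],[0,0,0]]]}}

```text
time_s: 22.05
tcp_pos: [0.5403, 0.2668, 0.1053]
tcp_rot: [-1.02, -2.969, 0.002]
wrist_force: [-0.5, -0.2, -0.5]
gripper_width: 0.0479
grasp_force: 20.0
```

{"name": "jog_arm", "arguments": {"deltas": [[1,[0,0,0],[0,0,-0.11]],[1,[0,0,0],[0,0,-0.11]],[1,[0,0,0],[0,0,-0.11]]]}}

```text
time_s: 22.35
tcp_pos: [0.5399, 0.2625, 0.106]
tcp_rot: [-0.49, -3.101, 0.002]
wrist_force: [0.2, -0.6, -1.0]
gripper_width: 0.048
grasp_force: 20.0
```

{"name": "jog_arm", "arguments": {"deltas": [[1,[0,0,0],[0,0,-0.11]],[1,[0,0,0],[0,0,-0.11]],[1,[0,0,0],[0,0,-0.11]],[1,[0,0,0],[0,0,-0.11]],[1,[0,0,0],[0,0,-0.11]]]}}

```text
time_s: 22.85
tcp_pos: [0.5402, 0.2626, 0.1068]
tcp_rot: [0.038, -3.14, 0.001]
wrist_force: [-0.2, 0.7, -0.7]
gripper_width: 0.0481
grasp_force: 20.0
```

```bash
python3 - <<'E'
from h import *
c=shot("wrist","w9")
go([.541,.2627,.0155],181.5)
E
```

```text
from [0.5403 0.2627 0.1071] yaw -178.61 shift [-0.008 -0.     0.916] turn [-0.0001 -0.0003 -0.0006] t 22.9 F [ 0.1 -0.2  0.5] w 0.0478
```

View pics/w9.png

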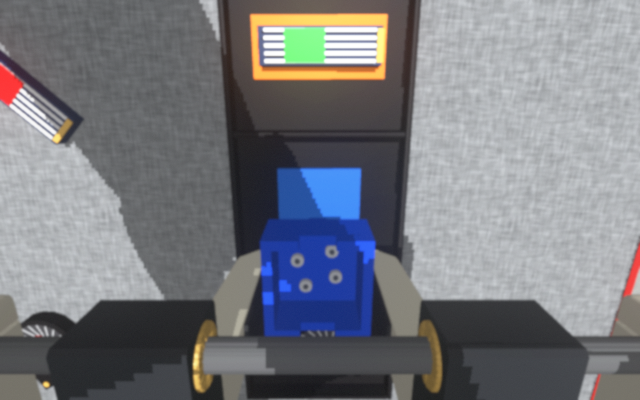

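The pad's far edge is at row 168, columns 278–361. The cup's far rim edge is at about row 241, its sides at columns 262 and 373.

```bash
python3 - <<'E'
from h import *
c=np.load("pics/w9.npz")
p=(ray(c,(277.5,168),.007)+ray(c,(361,168),.007))/2; print("pad c",p+[.031,0,0])
e=(ray(c,(262,239),.1322)+ray(c,(373.5,239),.1322))/2; print("cup c",e+[.024,0,0], ray(c,(262,239),.1322)-ray(c,(373.5,239),.1322))
d=[ray(c,q,.007) for q in((250.5,14),(386,13),(387,79.5),(252.5,79.5))]; print("orange",np.mean(d,0))
# row profile of the cup wall/rim away from the notch
i=cv2.imread("pics/w9.png"); print(i[212:256:2,352:362].mean(1).round()[:,0]); print(i[212:256:2,275:282].mean(1).round()[:,0])
E
```

```text
pad c [0.54056158 0.26149061 0.007     ]
cup c [0.5390433  0.26028075 0.1322    ] [ 0.00112156 -0.04639875  0.        ]
orange [0.42698345 0.25917989 0.007     ]
[212. 210. 207. 204. 174. 166. 166. 166. 166. 166. 165. 159. 159. 158.
 175. 218. 219. 195. 187. 179. 147. 139.]
[101. 101. 100. 108. 124. 126. 127. 126. 126. 126. 126. 126. 126. 126.
 133. 157. 161. 161. 160. 157. 142. 138.]
```

{"name": "jog_arm", "arguments": {"deltas": [[1,[-0.01,0.008,0.4],[0,0,0]],[1,[-0.01,0.008,0.75],[0,0,0]],[1,[-0.01,0.008,0.92],[0,0,0]],[1,[-0.01,0.008,0.92],[0,0,0]],[1,[-0.01,0.008,0.92],[0,0,0]]]}}

```text
time_s: 23.4
tcp_pos: [0.5418, 0.264, 0.0163]
tcp_rot: [-0.04, 3.141, 0.0]
wrist_force: [-0.3, 0.4, -0.5]
gripper_width: 0.048
grasp_force: 20.0
```

{"name": "jog_arm", "arguments": {"deltas": [[1,[0,0,0.003],[0,0,0]],[0.28,[0,0,0.003],[0,0,0]],[0.28,[0,0,0.003],[0,0,0]],[0.28,[0,0,0.003],[0,0,0]],[0.28,[0,0,0.003],[0,0,0]]]}}

```text
time_s: 23.9
tcp_pos: [0.5416, 0.2639, 0.0157]
tcp_rot: [-0.041, 3.141, 0.0]
wrist_force: [-0.5, -0.4, -0.4]
gripper_width: 0.0667
grasp_force: 0.0
```

```bash
python3 - <<'E'
from h import *
go([.541,.2627,.0155],181.5)
E
```

```text
from [0.5416 0.2639 0.0157] yaw -178.5 shift [ 0.007 -0.012  0.002] turn [ 0.      0.0001 -0.    ] t 23.9 F [-0.5 -0.4 -0.4] w 0.0667
```

{"name": "jog_arm", "arguments": {"deltas": [[0.28,[0,0,-0.1],[0,0,0]],[0.28,[0,0,-0.4],[0,0,0]],[0.28,[0,0,-0.9],[0,0,0]],[0.28,[0,0,-0.9],[0,0,0]]]}}

```text
time_s: 24.3
tcp_pos: [0.544, 0.265, 0.1133]
tcp_rot: [-0.041, 3.133, 0.006]
wrist_force: [1.0, 0.9, -0.5]
gripper_width: 0.0671
grasp_force: 0.0
```

{"name": "jog_arm", "arguments": {"deltas": [[0.1,[-0.5,0,-0.4],[0,0,0]],[0.1,[-0.5,0,-0.8],[0,0,0]],[0.1,[-0.5,0,-0.8],[0,0,0]],[0.1,[-0.5,0,-0.8],[0,0,0]]]}}

```text
time_s: 24.7
tcp_pos: [0.5922, 0.2654, 0.1873]
tcp_rot: [-0.041, 3.139, 0.001]
wrist_force: [0.8, -0.2, -1.0]
gripper_width: 0.0833
grasp_force: 0.0
```

```bash
python3 - <<'E'
from h import *
c=shot("wrist","w10")
go([.560,-.115,.16],151.8)
# project expected blue-cup rim corners & pad for comparison with blue mask
hsv=cv2.cvtColor(c["img"],cv2.COLOR_BGR2HSV); m=cv2.inRange(hsv,(100,100,40),(130,255,255))
n,l,s,ce=cv2.connectedComponentsWithStats(m); print([(s[i].tolist(),ce[i].round(1).tolist()) for i in range(1,n) if s[i][4]>200])
p=R.from_euler('z',1.5,degrees=True).apply([[x,y,.040] for x in(-.024,.024) for y in(-.024,.024)])+[.5408,.2628,0]
Ti=np.linalg.inv(c["T"]); q=(c["K"]@((Ti[:3,:3]@p.T)+Ti[:3,3:])).T; print((q[:,:2]/q[:,2:]).round(1))
E
```

```text
from [0.5915 0.2652 0.1857] yaw -178.5 shift [ 0.414 -3.793  0.256] turn [1.00e-04 1.00e-04 1.65e-01] t 24.8 F [ 0.5  0.2 -0.5] w 0.0833
[([282, 93, 70, 76, 4705], [316.4, 128.5]), ([629, 264, 11, 29, 231], [635.0, 280.6])]
[[288.9 103.3]
 [346.6 103.3]
 [290.2 160.6]
 [345.3 160.6]]
```

{"name": "jog_arm", "arguments": {"deltas": [[0.05,[0.05,-0.47,0.03],[0,0,0]],[0.05,[0.1,-0.95,0.05],[0,0,0]]]}}

```text
time_s: 24.95
tcp_pos: [0.5829, 0.1696, 0.1789]
tcp_rot: [0.045, -3.139, 0.001]
wrist_force: [1.1, -1.0, -0.5]
gripper_width: 0.0881
grasp_force: 0.0
```

{"name": "jog_arm", "arguments": {"deltas": [[0.05,[0.05,-0.47,0.03],[0,0,0]],[0.05,[0.1,-0.95,0.05],[0,0,0]]]}}

```text
time_s: 25.15
tcp_pos: [0.5752, 0.0733, 0.1742]
tcp_rot: [0.042, -3.14, 0.0]
wrist_force: [1.0, -0.4, -0.2]
gripper_width: 0.0883
grasp_force: 0.0
```

{"name": "jog_arm", "arguments": {"deltas": [[0.05,[0.05,-0.47,0.03],[0,0,0]],[0.05,[0.1,-0.95,0.05],[0,0,0]]]}}

```text
time_s: 25.35
tcp_pos: [0.5677, -0.0219, 0.1693]
tcp_rot: [0.042, -3.14, -0.0]
wrist_force: [0.8, -0.0, 1.1]
gripper_width: 0.088
grasp_force: 0.0
```

{"name": "jog_arm", "arguments": {"deltas": [[0.05,[0.05,-0.47,0.03],[0,0,0]],[0.05,[0.1,-0.94,0.1],[0,0,0]],[0.05,[0.1,-0.94,0.1],[0,0,0]]]}}

```text
time_s: 25.65
tcp_pos: [0.5598, -0.1187, 0.1584]
tcp_rot: [0.035, -3.139, 0.0]
wrist_force: [0.2, 0.3, 0.2]
gripper_width: 0.0883
grasp_force: 0.0
```

{"name": "jog_arm", "arguments": {"deltas": [[0.05,[0,0,0],[0,0,0.222]],[0.05,[0,0,0],[0,0,0.222]],[0.05,[0,0,0],[0,0,0.222]],[0.05,[0,0,0],[0,0,0.222]],[0.05,[0,0,0],[0,0,0.222]]]}}

```text
time_s: 26.15
tcp_pos: [0.561, -0.1138, 0.1596]
tcp_rot: [-1.042, -2.962, -0.0]
wrist_force: [0.2, -0.4, 0.1]
gripper_width: 0.0884
grasp_force: 0.0
```

{"name": "jog_arm", "arguments": {"deltas": [[0.05,[0,0,0],[0,0,0.222]],[0.05,[0,0,0],[0,0,0.222]],[0.05,[0,0,0],[0,0,0.222]],[0.05,[0,0,0],[0,0,0.222]],[0.05,[0,0,0],[0,0,0.222]]]}}

```text
time_s: 26.65
tcp_pos: [0.561, -0.1138, 0.1596]
tcp_rot: [-1.992, -2.428, 0.001]
wrist_force: [0.5, -0.6, 0.7]
gripper_width: 0.0885
grasp_force: 0.0
```

{"name": "jog_arm", "arguments": {"deltas": [[0.05,[0,0,0],[0,0,0.222]],[0.05,[0,0,0],[0,0,0.222]],[0.05,[0,0,0],[0,0,0.222]],[0.05,[0,0,0],[0,0,0.222]],[0.05,[0,0,0],[0,0,0.222]]]}}

```text
time_s: 27.15
tcp_pos: [0.561, -0.1137, 0.1596]
tcp_rot: [-2.702, -1.601, 0.001]
wrist_force: [-0.3, -0.5, 0.2]
gripper_width: 0.0883
grasp_force: 0.0
```

```bash
python3 - <<'E'
from h import *
i=cv2.imread("pics/w10.png").astype(int)
print("row130 L",i[128:132,278:300,0].mean(0).round().tolist()); print("row130 R",i[128:132,336:356,0].mean(0).round().tolist())
print("rows@305",i[88:180:1,298:304,0].mean(1).round().tolist())
c=shot("wrist","w11"); hsv=cv2.cvtColor(c["img"],cv2.COLOR_BGR2HSV); m=cv2.inRange(hsv,(22,100,40),(35,255,255))
k=max(cv2.findContours(m,0,1)[0],key=cv2.contourArea); print(cv2.contourArea(k),cv2.minAreaRect(k),cv2.approxPolyDP(k,3,True)[:,0].tolist())
go([.560,-.115,.008],62)
E
```

```text
row130 L [66.0, 66.0, 67.0, 70.0, 95.0, 150.0, 212.0, 237.0, 243.0, 241.0, 234.0, 232.0, 241.0, 246.0, 246.0, 242.0, 223.0, 191.0, 214.0, 239.0, 246.0, 247.0]
row130 R [228.0, 205.0, 166.0, 156.0, 204.0, 238.0, 246.0, 247.0, 247.0, 246.0, 245.0, 245.0, 240.0, 223.0, 168.0, 107.0, 78.0, 73.0, 74.0, 72.0]
rows@305 [76.0, 75.0, 75.0, 76.0, 80.0, 108.0, 168.0, 225.0, 242.0, 246.0, 246.0, 246.0, 246.0, 246.0, 242.0, 235.0, 238.0, 246.0, 248.0, 248.0, 246.0, 237.0, 209.0, 171.0, 156.0, 154.0, 153.0, 158.0, 182.0, 223.0, 242.0, 246.0, 247.0, 247.0, 247.0, 246.0, 246.0, 245.0, 245.0, 244.0, 245.0, 246.0, 246.0, 246.0, 246.0, 246.0, 246.0, 246.0, 246.0, 246.0, 246.0, 246.0, 245.0, 245.0, 245.0, 245.0, 245.0, 245.0, 245.0, 245.0, 245.0, 244.0, 241.0, 230.0, 198.0, 163.0, 148.0, 152.0, 169.0, 185.0, 192.0, 193.0, 187.0, 166.0, 123.0, 77.0, 54.0, 50.0, 52.0, 52.0, 52.0, 53.0, 51.0, 50.0, 49.0, 48.0, 47.0, 47.0, 46.0, 46.0, 45.0, 44.0]
3416.0 ((315.9999694824219, 196.49998474121094), (60.99999237060547, 57.99999237060547), 90.0) [[290, 167], [289, 226], [344, 227], [343, 166]]
from [ 0.561  -0.1138  0.1596] yaw 61.05 shift [-1.500e-02 -1.000e-03  1.516e+00] turn [-0.0004  0.0001 -0.0053] t 27.2 F [ 0.2  0.1 -0.4] w 0.0884
```

```bash
python3 - <<'E'
from h import *
c=np.load("pics/w11.npz"); a,b=ray(c,(289,227),.033),ray(c,(345,227.5),.033)
u=np.array([np.cos(np.radians(61)),np.sin(np.radians(61)),0]); m=(a+b)/2+u*.024
print(m,np.linalg.norm(a-b),yaw(a-b)); go([m[0],m[1],.008],61.3)
i=cv2.imread("pics/w11.png").astype(int); print(i[162:184,296:306].mean(1).round().astype(int).tolist()); 
E
```

```text
[ 0.56061126 -0.11709092  0.033     ] 0.04822381496521381 150.80935050737332
from [ 0.561  -0.1138  0.1596] yaw 61.05 shift [-0.03   0.015  1.516] turn [-0.0004  0.0001 -0.0014] t 27.2 F [ 0.2  0.1 -0.4] w 0.0884
[[85, 84, 83], [84, 84, 82], [82, 83, 82], [76, 85, 88], [62, 92, 103], [43, 98, 115], [33, 101, 120], [31, 102, 121], [31, 102, 122], [32, 105, 126], [33, 113, 135], [35, 123, 147], [36, 129, 155], [37, 132, 158], [37, 132, 158], [38, 132, 157], [38, 132, 157], [37, 131, 157], [36, 131, 157], [38, 132, 158], [37, 131, 157], [38, 131, 156]]
```

{"name": "jog_arm", "arguments": {"deltas": [[0.05,[-0.022,0.008,0.5],[0,0,0]],[0.05,[-0.022,0.008,0.9],[0,0,0]],[0.05,[-0.022,0.008,0.9],[0,0,0]],[0.05,[-0.022,0.008,0.9],[0,0,0]]]}}

```text
time_s: 27.6
tcp_pos: [0.561, -0.1166, 0.071]
tcp_rot: [-2.696, -1.611, 0.001]
wrist_force: [0.4, -1.2, 1.0]
gripper_width: 0.088
grasp_force: 0.0
```

{"name": "jog_arm", "arguments": {"deltas": [[0.05,[0,0,0.3],[0,0,0]],[0.05,[0,0,0.5],[0,0,0]],[0.05,[0,0,0.61],[0,0,0]],[0.05,[0,0,0.61],[0,0,0]],[0.05,[0,0,0.61],[0,0,0]]]}}

```text
time_s: 28.1
tcp_pos: [0.562, -0.1171, 0.0114]
tcp_rot: [2.697, 1.609, 0.002]
wrist_force: [0.6, 0.6, -0.6]
gripper_width: 0.0883
grasp_force: 0.0
```

{"name": "jog_arm", "arguments": {"deltas": [[1,[0,0,0],[0,0,0]],[1,[0,0,0],[0,0,0]],[1,[0,0,0],[0,0,0]],[1,[0,0,0],[0,0,0]],[1,[0,0,0],[0,0,0]]], "newtons": 20}}

```text
time_s: 28.6
tcp_pos: [0.5612, -0.117, 0.0096]
tcp_rot: [2.698, 1.609, 0.0]
wrist_force: [-0.1, -0.4, -0.2]
gripper_width: 0.053
grasp_force: 0.0
```

{"name": "jog_arm", "arguments": {"deltas": [[1,[0,0,0],[0,0,0]],[1,[0,0,0],[0,0,0]],[1,[0,0,0],[0,0,0]],[1,[0,0,0],[0,0,0]]]}}

```text
time_s: 29.0
tcp_pos: [0.5612, -0.117, 0.0096]
tcp_rot: [-2.698, -1.609, 0.0]
wrist_force: [-0.6, 1.3, 1.8]
gripper_width: 0.0479
grasp_force: 20.0
```

{"name": "jog_arm", "arguments": {"deltas": [[1,[0,0,-0.2],[0,0,0]],[1,[0,0,-0.5],[0,0,0]],[1,[0,0,-1],[0,0,0]],[1,[0,0,-1],[0,0,0]],[1,[0,0,-1],[0,0,0]]]}}

```text
time_s: 29.5
tcp_pos: [0.5616, -0.1171, 0.1105]
tcp_rot: [2.697, 1.608, 0.002]
wrist_force: [0.0, 0.4, -1.5]
gripper_width: 0.0477
grasp_force: 20.0
```

```bash
python3 - <<'E'
from h import *
go([.5415,.2635,.115],1.5)
E
```

```text
from [ 0.5616 -0.1171  0.1105] yaw 61.62 shift [ 3.253 -1.986 -0.047] turn [ 0.0005 -0.0005  0.334 ] t 29.5 F [ 0.   0.4 -1.5] w 0.0477
```

{"name": "jog_arm", "arguments": {"deltas": [[1,[0.4,-0.25,0],[0,0,0]],[1,[0.81,-0.5,-0.03],[0,0,0]]]}}

```text
time_s: 29.7
tcp_pos: [0.5546, -0.0216, 0.1104]
tcp_rot: [-2.699, -1.605, 0.004]
wrist_force: [0.9, 1.7, -1.0]
gripper_width: 0.048
grasp_force: 20.0
```

{"name": "jog_arm", "arguments": {"deltas": [[1,[0.4,-0.25,0],[0,0,0]],[1,[0.81,-0.5,-0.03],[0,0,0]]]}}

```text
time_s: 29.9
tcp_pos: [0.549, 0.0746, 0.1136]
tcp_rot: [-2.698, -1.608, 0.003]
wrist_force: [0.9, -0.1, -1.0]
gripper_width: 0.0478
grasp_force: 20.0
```

{"name": "jog_arm", "arguments": {"deltas": [[1,[0.4,-0.25,0],[0,0,0]],[1,[0.81,-0.5,0],[0,0,0]]]}}

```text
time_s: 30.1
tcp_pos: [0.5436, 0.1698, 0.1139]
tcp_rot: [-2.698, -1.609, 0.003]
wrist_force: [2.1, -0.1, -0.4]
gripper_width: 0.0479
grasp_force: 20.0
```

{"name": "jog_arm", "arguments": {"deltas": [[1,[0.4,-0.25,0],[0,0,0]],[1,[0.81,-0.49,0],[0,0,0]],[1,[0.81,-0.49,0],[0,0,0]],[1,[0.81,-0.49,0],[0,0,0]]]}}

```text
time_s: 30.5
tcp_pos: [0.5393, 0.2631, 0.1137]
tcp_rot: [-2.697, -1.612, 0.004]
wrist_force: [0.2, -1.1, -1.6]
gripper_width: 0.0478
grasp_force: 20.0
```

{"name": "jog_arm", "arguments": {"deltas": [[1,[0,0,0],[0,0,0.167]],[1,[0,0,0],[0,0,0.167]],[1,[0,0,0],[0,0,0.167]],[1,[0,0,0],[0,0,0.167]]]}}

```text
time_s: 30.9
tcp_pos: [0.5401, 0.2609, 0.1146]
tcp_rot: [3.026, 0.843, -0.002]
wrist_force: [-0.7, -0.3, 0.2]
gripper_width: 0.0479
grasp_force: 20.0
```

{"name": "jog_arm", "arguments": {"deltas": [[1,[0,0,0],[0,0,0.167]],[1,[0,0,0],[0,0,0.167]],[1,[0,0,0],[0,0,0.167]],[1,[0,0,0],[0,0,0.167]],[1,[0,0,0],[0,0,0.167]]]}}

```text
time_s: 31.4
tcp_pos: [0.5401, 0.2611, 0.1148]
tcp_rot: [3.141, 0.037, -0.001]
wrist_force: [0.5, -0.6, -0.3]
gripper_width: 0.0478
grasp_force: 20.0
```

```bash
python3 - <<'E'
from h import *
c=shot("wrist","w12"); i=c["img"].astype(int); o=bot.observe(); z=o["tcp_pos"][2]
go([.5415,.2635,.0455],1.5)
print("rows yellow", [(r,i[r,278:284].mean(0).round().astype(int).tolist()) for r in range(206,262,2)])
hsv=cv2.cvtColor(c["img"],cv2.COLOR_BGR2HSV)
for n,lo,hi in(("y",(22,100,40),(35,255,255)),("b",(100,100,40),(130,255,255))):
    m=cv2.inRange(hsv,lo,hi);k=max(cv2.findContours(m,0,1)[0],key=cv2.contourArea);print(n,cv2.boundingRect(k),cv2.approxPolyDP(k,2.5,True)[:,0].tolist())
E
```

```text
from [0.5401 0.2613 0.1149] yaw 1.53 shift [ 0.015 -0.021  0.694] turn [0.0002 0.0003 0.0002] t 31.4 F [ 0.5 -0.1 -1.1] w 0.0478
rows yellow [(206, [254, 154, 99]), (208, [254, 153, 99]), (210, [254, 154, 100]), (212, [254, 154, 99]), (214, [254, 155, 100]), (216, [254, 154, 102]), (218, [225, 140, 131]), (220, [69, 127, 150]), (222, [50, 126, 151]), (224, [50, 127, 151]), (226, [51, 127, 152]), (228, [50, 127, 151]), (230, [50, 127, 152]), (232, [49, 127, 152]), (234, [49, 127, 152]), (236, [49, 127, 152]), (238, [49, 130, 155]), (240, [52, 151, 180]), (242, [54, 163, 194]), (244, [54, 164, 196]), (246, [54, 164, 196]), (248, [53, 163, 195]), (250, [52, 160, 190]), (252, [51, 158, 189]), (254, [50, 156, 187]), (256, [50, 156, 186]), (258, [49, 155, 186]), (260, [49, 156, 186])]
y (260, 218, 116, 120) [[366, 218], [269, 219], [260, 239], [266, 337], [299, 336], [301, 327], [334, 327], [336, 336], [370, 335], [375, 240]]
b (272, 164, 84, 55) [[272, 166], [275, 217], [318, 216], [324, 208], [331, 211], [330, 217], [353, 216], [354, 164]]
```

```bash
python3 - <<'E'
from h import *
c=np.load("pics/w12.npz"); i=cv2.imread("pics/w12.png").astype(int)
e=(ray(c,(260,239.8),.1383)+ray(c,(375.5,239.8),.1383))/2; print("yellow c",e-[.024,0,0], ray(c,(260,239.8),.1383)-ray(c,(375.5,239.8),.1383))
p=(ray(c,(271.5,165),.007)+ray(c,(354.5,165),.007))/2; print("pad c",p-[.031,0,0])
print("rows",i[160:218,288:296].mean(1).round().astype(int)[:,1].tolist())
print("colsL",i[200:206,268:292].mean(0).round().astype(int)[:,1].tolist()); print("colsR",i[200:206,336:360].mean(0).round().astype(int)[:,1].tolist())
for dx,z in((.024,.04),(.031,.007)):
    q=R.from_euler('z',1.5,degrees=True).apply([[dx,dx,z],[dx,-dx,z]])+[.541,.2628,0]; Ti=np.linalg.inv(c["T"]); h=(c["K"]@((Ti[:3,:3]@q.T)+Ti[:3,3:])).T; print((h[:,:2]/h[:,2:]).round(1).tolist())
E
```

```text
yellow c [0.5414884  0.25946598 0.1383    ] [-0.00115312  0.04869644  0.        ]
pad c [0.54151618 0.26309246 0.007     ]
rows [33, 34, 35, 34, 39, 53, 66, 76, 79, 80, 80, 81, 80, 80, 80, 76, 65, 55, 49, 49, 49, 48, 48, 51, 53, 57, 59, 61, 61, 63, 73, 94, 112, 121, 123, 123, 123, 124, 126, 130, 134, 136, 136, 136, 136, 136, 135, 135, 132, 124, 117, 113, 113, 113, 113, 113, 113, 117]
colsL [82, 83, 82, 82, 84, 94, 121, 152, 169, 170, 161, 151, 146, 145, 144, 139, 120, 87, 59, 56, 76, 111, 140, 150]
colsR [61, 60, 57, 53, 50, 54, 59, 61, 61, 61, 63, 69, 76, 80, 81, 80, 77, 66, 49, 38, 34, 34, 35, 35]
[[276.6, 185.0], [346.9, 184.8]]
[[271.7, 165.8], [352.9, 165.6]]
```

```bash
python3 - <<'E'
import cv2,numpy as np
a=cv2.imread("pics/w12.png")[155:255,255:380]; b=cv2.imread("pics/w10.png")[80:180,260:370]
a=cv2.convertScaleAbs(a,alpha=1.5)
f=lambda m,s:cv2.resize(m,None,fx=s,fy=s,interpolation=cv2.INTER_CUBIC)
cv2.imwrite("pics/crop3.png",np.hstack([f(a,3.4),f(b,3.4)]))
E
```

```text
(no output)
```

View pics/crop3.png

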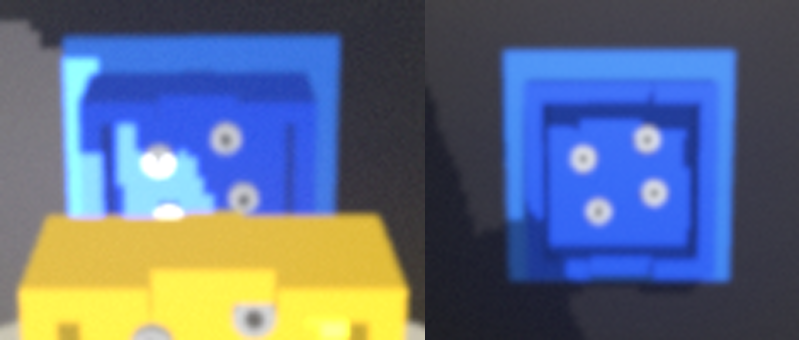

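In the left crop the blue cup's far rim edge is at row 185 and its sides at columns 278.5 and 347.6. That matches a cup centre of about (0.541, 0.263), squarely on the pad. Its notches lie along the tray's x, the same way as the yellow cup's. Lowering the yellow cup now.

{"name": "jog_arm", "arguments": {"deltas": [[1,[-0.003,-0.025,0.3],[0,0,0]],[1,[-0.003,-0.025,0.5],[0,0,0]],[1,[-0.003,-0.025,0.6],[0,0,0]],[1,[-0.003,-0.025,0.6],[0,0,0]],[1,[-0.003,-0.025,0.6],[0,0,0]]]}}

```text
time_s: 31.95
tcp_pos: [0.5401, 0.265, 0.0563]
tcp_rot: [-3.141, -0.042, -0.001]
wrist_force: [0.1, -0.5, 0.0]
gripper_width: 0.0479
grasp_force: 20.0
```

```bash
python3 - <<'E'
from h import *
go([.5397,.2637,.0450],1.5)
E
```

```text
from [0.5401 0.265  0.0563] yaw 1.53 shift [-0.004  0.013  0.113] turn [-0.0001 -0.0002  0.0002] t 31.9 F [ 0.1 -0.5  0. ] w 0.0479
```

{"name": "jog_arm", "arguments": {"deltas": [[1,[-0.004,0.012,0.03],[0,0,0]],[1,[-0.004,0.012,0.06],[0,0,0]],[1,[-0.004,0.012,0.08],[0,0,0]],[1,[-0.004,0.012,0.08],[0,0,0]]]}}

```text
time_s: 32.35
tcp_pos: [0.5393, 0.2639, 0.0474]
tcp_rot: [3.141, 0.041, -0.0]
wrist_force: [0.1, 0.5, -0.1]
gripper_width: 0.048
grasp_force: 20.0
```

{"name": "jog_arm", "arguments": {"deltas": [[1,[0,0,0.02],[0,0,0]],[1,[0,0,0.035],[0,0,0]],[1,[0,0,0.035],[0,0,0]],[1,[0,0,0.035],[0,0,0]]]}}

```text
time_s: 32.75
tcp_pos: [0.5395, 0.264, 0.0446]
tcp_rot: [-3.141, -0.041, -0.001]
wrist_force: [-1.5, -1.3, 5.5]
gripper_width: 0.048
grasp_force: 20.0
```

The force rises only at z = 0.0446, the expected fully-home height. Releasing and retreating.

{"name": "jog_arm", "arguments": {"deltas": [[0.28,[0,0,0],[0,0,0]],[0.28,[0,0,0],[0,0,0]],[0.28,[0,0,0],[0,0,0]],[0.28,[0,0,0],[0,0,0]],[0.28,[0,0,0],[0,0,0]]]}}

```text
time_s: 33.25
tcp_pos: [0.5393, 0.2639, 0.044]
tcp_rot: [3.141, 0.041, -0.0]
wrist_force: [0.3, 0.5, -1.1]
gripper_width: 0.0668
grasp_force: 0.0
```

{"name": "jog_arm", "arguments": {"deltas": [[0.28,[0,0,-0.1],[0,0,0]],[0.28,[0,0,-0.4],[0,0,0]],[0.28,[0,0,-0.9],[0,0,0]],[0.28,[0,0,-0.9],[0,0,0]]]}}

```text
time_s: 33.65
tcp_pos: [0.5416, 0.265, 0.1419]
tcp_rot: [-3.138, -0.041, -0.013]
wrist_force: [0.3, 0.2, 0.2]
gripper_width: 0.0672
grasp_force: 0.0
```

{"name": "jog_arm", "arguments": {"deltas": [[0.28,[-0.5,0,-0.3],[0,0,0]],[0.28,[-0.7,0,-0.6],[0,0,0]],[0.28,[-0.7,0,-0.6],[0,0,0]],[0.28,[-0.7,0,-0.6],[0,0,0]]]}}

```text
time_s: 34.05
tcp_pos: [0.4695, 0.2624, 0.1956]
tcp_rot: [-3.14, -0.042, -0.004]
wrist_force: [-0.2, 0.0, -0.5]
gripper_width: 0.0667
grasp_force: 0.0
```

```bash
python3 - <<'E'
from h import *
c=shot("wrist","w13"); hsv=cv2.cvtColor(c["img"],cv2.COLOR_BGR2HSV); Ti=np.linalg.inv(c["T"])
for n,lo,hi in(("y",(22,100,40),(35,255,255)),("b",(100,100,40),(130,255,255)),("g",(45,100,60),(80,255,255))):
    m=cv2.inRange(hsv,lo,hi);print(n,[(cv2.boundingRect(k),cv2.approxPolyDP(k,2.5,True)[:,0].tolist()) for k in cv2.findContours(m,0,1)[0] if cv2.contourArea(k)>100])
for z in(.068,.073):
    q=R.from_euler('z',1.5,degrees=True).apply([[x,y,z] for x in(.024,-.024) for y in(.024,-.024)])+[.541,.2628,0]; h=(c["K"]@((Ti[:3,:3]@q.T)+Ti[:3,3:])).T; print(z,(h[:,:2]/h[:,2:]).round(1).tolist())
go([.54,.26,.2],1.5)
E
```

```text
y [((287, 80, 62, 65), [[288, 80], [289, 142], [318, 140], [346, 143], [348, 80]])]
b [((284, 74, 69, 69), [[285, 74], [284, 80], [287, 77], [348, 77], [351, 80], [350, 142], [352, 74]])]
g [((505, 291, 19, 10), [[523, 299], [515, 291], [505, 298]]), ((315, 217, 26, 20), [[315, 219], [317, 236], [339, 235], [338, 217]])]
0.068 [[285.5, 79.1], [348.2, 79.2], [287.0, 142.4], [346.7, 142.4]]
0.073 [[284.9, 78.8], [348.7, 78.9], [286.5, 143.1], [347.1, 143.2]]
from [0.4695 0.2621 0.1942] yaw 1.51 shift [ 0.704  0.04  -0.057] turn [-0.0001 -0.0002  0.0001] t 34.1 F [ 0.4  0.6 -1.1] w 0.067
```

```bash
python3 -c "
from station import bot
print(bot.job_done())"
```

```text
the job is handed in; nothing more can be done
None
```

I packed the tray and handed the job in at about 34 s of the 115 s allowed: fan on the round pad, drive lengthwise on the orange pad, blue cup on the square pad with the yellow cup on top, seated at the expected height; I didn't move the red-marked scrap.

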